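# Degas the sample vials and rack them

## Task

Stand every amber sample vial from the mat in a socket of the degassing station, pushed fully down; then pull the pump's sprung paddle out until its pointer is level with the index flag, keep it there for two seconds, and let it go fully home with all vials still in their sockets. After that move all the vials to free holes of the storage rack, upright and fully down, and leave the reference vial and the other things on the bench as they are.

Things in the scene. Friction and masses are not known exactly. Their poses are not given: they have to be found in the camera images.
- station: Degassing station, fixed to the bench: a white block 85 x 235 x 50 mm tall with a row of four round sockets along its own y axis, and a hand pump on the block's -x side (facing the robot, give or take its yaw of up to 0.15 rad). Origin at the centre of the block's underside, on the bench. A ruler lies on the bench at its y = +62 mm, from x = -42 to -192 mm, 14 mm tall.
- socket0 (a point): Socket of the station, 44 mm across (vial bodies are 38 mm), 28 mm deep, 54 mm from the next, mouth 50 mm above the bench. Origin in the middle of the hole's mouth, in the block's top face, z up.
- socket1 (a point): Socket of the station, 44 mm across (vial bodies are 38 mm), 28 mm deep, 54 mm from the next, mouth 50 mm above the bench. Origin in the middle of the hole's mouth, in the block's top face, z up.
- socket2 (a point): Socket of the station, 44 mm across (vial bodies are 38 mm), 28 mm deep, 54 mm from the next, mouth 50 mm above the bench. Origin in the middle of the hole's mouth, in the block's top face, z up.
- socket3 (a point): Socket of the station, 44 mm across (vial bodies are 38 mm), 28 mm deep, 54 mm from the next, mouth 50 mm above the bench. Origin in the middle of the hole's mouth, in the block's top face, z up.
- plunger (a joint): Travel of the pump's sprung plunger in m: 0 = home (pushed in by the spring), grows to 0.065 as the paddle is pulled along the station's own -x, away from the block towards the robot. The spring pulls back with about 3.3 N at home, plus 1.1 N per 10 mm; the plunger is damped and goes home by itself within two seconds when let go.
- paddle_top (a point): Centre of the top edge of the plunger's grey upright paddle: a plate 14 mm thick (along the station's x), 56 mm wide (y), top 95 mm above the bench, its upper 40 mm free to be gripped from above. A 12 mm rod, 34 mm above the bench, runs from it into the barrel, which ends 19 mm from the paddle at home and is no higher than 51 mm.
- pointer (a point): White pointer bar that sticks out sideways from the paddle over the ruler; this point is in its middle plane, 30 mm above the bench. It moves with the paddle. Axes as the station's.
- flag_line (a point): White line on top of the grey index flag that straddles the ruler (10 x 34 x 23 mm tall, set beforehand and stiff: leave it where it is). The plunger is at the mark when pointer and flag_line have the same x in the station's frame; the flag is 30 to 48 mm out from the pointer's home. Axes as the station's.
- rack: White storage rack, fixed to the bench: a block 285 x 72 x 40 mm tall with a row of five round holes along its own x axis, left or right of the station. Origin at the centre of its underside.
- hole0 (a point): Free hole of the rack, 44 mm across, 28 mm deep, 54 mm from the next, mouth 40 mm above the bench. Origin in the middle of the hole's mouth, in the block's top face, z up.
- hole1 (a point): Free hole of the rack, 44 mm across, 28 mm deep, 54 mm from the next, mouth 40 mm above the bench. Origin in the middle of the hole's mouth, in the block's top face, z up.
- hole2 (a point): Free hole of the rack, 44 mm across, 28 mm deep, 54 mm from the next, mouth 40 mm above the bench. Origin in the middle of the hole's mouth, in the block's top face, z up.
- hole3 (a point): Free hole of the rack, 44 mm across, 28 mm deep, 54 mm from the next, mouth 40 mm above the bench. Origin in the middle of the hole's mouth, in the block's top face, z up.
- hole4 (a point): Fifth hole of the rack, taken by the reference vial, at the rack's +x end. Origin in the middle of the hole's mouth, in the block's top face, z up.
- mat: Blue bench mat, 230 x 230 x 3 mm, fixed, on the other side of the station from the rack. Origin at the centre of its underside.
- vial0: Amber sample vial, 140 g or so: body 38 mm across up to 74 mm, paper label, then a white cap 37 mm across up to 92 mm. Stands upright on the mat at the start. Origin at the centre of its underside, z along its axis towards the cap. Three or four vials are there.
- vial1: Amber sample vial, 140 g or so: body 38 mm across up to 74 mm, paper label, then a white cap 37 mm across up to 92 mm. Stands upright on the mat at the start. Origin at the centre of its underside, z along its axis towards the cap. Three or four vials are there.
- vial2: Amber sample vial, 140 g or so: body 38 mm across up to 74 mm, paper label, then a white cap 37 mm across up to 92 mm. Stands upright on the mat at the start. Origin at the centre of its underside, z along its axis towards the cap. Three or four vials are there.
- vial3: Amber sample vial, 140 g or so: body 38 mm across up to 74 mm, paper label, then a white cap 37 mm across up to 92 mm. Stands upright on the mat at the start. Origin at the centre of its underside, z along its axis towards the cap. Three or four vials are there.
- reference: Reference vial that stays in the rack: clear, 38 mm across, 141 mm tall, with a steel ball on top. Origin at the centre of its underside. Leave alone.
- slidebox: Blue slide box 75 x 95 x 32 mm, beyond the station. Leave alone.
- dishes: Two stacked clear culture dishes, 84 mm across, 32 mm tall in all, beyond the station. Leave alone.
Mind the look-alikes: they are no part of the job. Leave any brown look-alike of the vial0 alone.

How it is judged (in metres and radians):
On the way, in this order (a step that is already met when the one before it is completed fails the run):
1. every vial stands fully down in a socket of the station, plunger home (((horizontal distance between vial0 and socket0 below 0.006 m and z of vial0 in the frame of socket0 below -0.024 m) or (horizontal distance between vial0 and socket1 below 0.006 m and z of vial0 in the frame of socket1 below -0.024 m) or (horizontal distance between vial0 and socket2 below 0.006 m and z of vial0 in the frame of socket2 below -0.024 m) or (horizontal distance between vial0 and socket3 below 0.006 m and z of vial0 in the frame of socket3 below -0.024 m)) and angle between each of vial0, vial1, vial2, vial3's own z axis and vertical below 0.12 rad and ((horizontal distance between vial1 and socket0 below 0.006 m and z of vial1 in the frame of socket0 below -0.024 m) or (horizontal distance between vial1 and socket1 below 0.006 m and z of vial1 in the frame of socket1 below -0.024 m) or (horizontal distance between vial1 and socket2 below 0.006 m and z of vial1 in the frame of socket2 below -0.024 m) or (horizontal distance between vial1 and socket3 below 0.006 m and z of vial1 in the frame of socket3 below -0.024 m)) and ((horizontal distance between vial2 and socket0 below 0.006 m and z of vial2 in the frame of socket0 below -0.024 m) or (horizontal distance between vial2 and socket1 below 0.006 m and z of vial2 in the frame of socket1 below -0.024 m) or (horizontal distance between vial2 and socket2 below 0.006 m and z of vial2 in the frame of socket2 below -0.024 m) or (horizontal distance between vial2 and socket3 below 0.006 m and z of vial2 in the frame of socket3 below -0.024 m)) and ((horizontal distance between vial3 and socket0 below 0.006 m and z of vial3 in the frame of socket0 below -0.024 m) or (horizontal distance between vial3 and socket1 below 0.006 m and z of vial3 in the frame of socket1 below -0.024 m) or (horizontal distance between vial3 and socket2 below 0.006 m and z of vial3 in the frame of socket2 below -0.024 m) or (horizontal distance between vial3 and socket3 below 0.006 m and z of vial3 in the frame of socket3 below -0.024 m)) and value of joint plunger below 0.004 m), for 0.2 s.
2. the plunger's pointer is held at the index flag (within 4 mm) for 1.5 s with every vial in its socket (((horizontal distance between vial0 and socket0 below 0.006 m and z of vial0 in the frame of socket0 below -0.024 m) or (horizontal distance between vial0 and socket1 below 0.006 m and z of vial0 in the frame of socket1 below -0.024 m) or (horizontal distance between vial0 and socket2 below 0.006 m and z of vial0 in the frame of socket2 below -0.024 m) or (horizontal distance between vial0 and socket3 below 0.006 m and z of vial0 in the frame of socket3 below -0.024 m)) and angle between each of vial0, vial1, vial2, vial3's own z axis and vertical below 0.12 rad and ((horizontal distance between vial1 and socket0 below 0.006 m and z of vial1 in the frame of socket0 below -0.024 m) or (horizontal distance between vial1 and socket1 below 0.006 m and z of vial1 in the frame of socket1 below -0.024 m) or (horizontal distance between vial1 and socket2 below 0.006 m and z of vial1 in the frame of socket2 below -0.024 m) or (horizontal distance between vial1 and socket3 below 0.006 m and z of vial1 in the frame of socket3 below -0.024 m)) and ((horizontal distance between vial2 and socket0 below 0.006 m and z of vial2 in the frame of socket0 below -0.024 m) or (horizontal distance between vial2 and socket1 below 0.006 m and z of vial2 in the frame of socket1 below -0.024 m) or (horizontal distance between vial2 and socket2 below 0.006 m and z of vial2 in the frame of socket2 below -0.024 m) or (horizontal distance between vial2 and socket3 below 0.006 m and z of vial2 in the frame of socket3 below -0.024 m)) and ((horizontal distance between vial3 and socket0 below 0.006 m and z of vial3 in the frame of socket0 below -0.024 m) or (horizontal distance between vial3 and socket1 below 0.006 m and z of vial3 in the frame of socket1 below -0.024 m) or (horizontal distance between vial3 and socket2 below 0.006 m and z of vial3 in the frame of socket2 below -0.024 m) or (horizontal distance between vial3 and socket3 below 0.006 m and z of vial3 in the frame of socket3 below -0.024 m)) and x of pointer in the frame of flag_line between -0.004 and 0.004 m), for 1.5 s.
3. the plunger is fully home again with every vial still in its socket (all of step 1), for 0.2 s.
At the end, for the whole second after the job is handed in: every vial stands upright (within 0.12 rad) and at rest in one of the rack's four free holes, within 6 mm of its centre and at least 24 mm deep in it; the plunger is home (under 4 mm) (((horizontal distance between vial0 and hole0 below 0.006 m and z of vial0 in the frame of hole0 below -0.024 m) or (horizontal distance between vial0 and hole1 below 0.006 m and z of vial0 in the frame of hole1 below -0.024 m) or (horizontal distance between vial0 and hole2 below 0.006 m and z of vial0 in the frame of hole2 below -0.024 m) or (horizontal distance between vial0 and hole3 below 0.006 m and z of vial0 in the frame of hole3 below -0.024 m)) and angle between each of vial0, vial1, vial2, vial3's own z axis and vertical below 0.12 rad and ((horizontal distance between vial1 and hole0 below 0.006 m and z of vial1 in the frame of hole0 below -0.024 m) or (horizontal distance between vial1 and hole1 below 0.006 m and z of vial1 in the frame of hole1 below -0.024 m) or (horizontal distance between vial1 and hole2 below 0.006 m and z of vial1 in the frame of hole2 below -0.024 m) or (horizontal distance between vial1 and hole3 below 0.006 m and z of vial1 in the frame of hole3 below -0.024 m)) and ((horizontal distance between vial2 and hole0 below 0.006 m and z of vial2 in the frame of hole0 below -0.024 m) or (horizontal distance between vial2 and hole1 below 0.006 m and z of vial2 in the frame of hole1 below -0.024 m) or (horizontal distance between vial2 and hole2 below 0.006 m and z of vial2 in the frame of hole2 below -0.024 m) or (horizontal distance between vial2 and hole3 below 0.006 m and z of vial2 in the frame of hole3 below -0.024 m)) and ((horizontal distance between vial3 and hole0 below 0.006 m and z of vial3 in the frame of hole0 below -0.024 m) or (horizontal distance between vial3 and hole1 below 0.006 m and z of vial3 in the frame of hole1 below -0.024 m) or (horizontal distance between vial3 and hole2 below 0.006 m and z of vial3 in the frame of hole2 below -0.024 m) or (horizontal distance between vial3 and hole3 below 0.006 m and z of vial3 in the frame of hole3 below -0.024 m)) and value of joint plunger below 0.004 m and linear speed of each of vial0, vial1, vial2, vial3 below 0.02 m/s); the robot touches nothing.
It fails at once if the slide box or the culture dishes are moved by more than 25 mm (distance of any of slidebox, dishes from where it was at the start of the episode above 0.025 m).
It fails at once if the index flag is shifted by more than 6 mm (distance of flag_line from where it was at the start of the episode above 0.006 m).
It fails at once if the reference vial is moved by more than 25 mm or tipped (distance of reference from where it was at the start of the episode above 0.025 m or angle between reference's own z axis and vertical above 0.3 rad).
Of vial0, vial1, vial2, vial3 only 3 to 4 are there at a start; the rules pass over those that are not, and their reading is None.
At some moment in a run one of vial0, vial1, vial2, vial3 may be knocked a few centimetres aside while the robot is not near it.
Once in a run the grip may slacken for a moment while it holds something.
It also fails if it takes over 210 s, if anything falls off the work surface, if the arm or the gripper's body presses on something with over 40 N, if the wrist force passes 120 N, or if a joint passes its speed limit or range.

## Robot

A 6-joint arm with a two-finger parallel gripper is mounted at the origin on the work surface. World frame = base frame: x ahead of the robot, y to its left, z up, the work surface at z = 0. Lengths are in mm, angles in rad, forces in N, time in s.
With the tool pointing down it reaches from about 350 to 875 mm from the base axis. Payload 4.2 kg.
Tool frame: the origin (TCP) lies at the very end of the fingers, on their centre line; the grasp point (between the pads) lies 19 mm behind it; z points along the fingers, y is the line along which they close (so a half turn about z gives the same grasp; the last joint's range is limited). The gripper opens to 85 mm and grips with 20 to 120 N. Pads are 22 mm wide; open, the fingers measure 114 mm over their backs; the gripper's body (76 mm by 85 mm) begins 54 mm behind the grasp point. The pads swing forward as they close: fully open they stand 13 mm farther back than shut.
Start: joints at [0.259, 0.385, 0.008, 0, -1.194, -0.259], TCP at [624.979, 0.025, 231.312] pointing down, gripper open.
Joint ranges: [-3.14, 3.14], [-1.21, 2.06], [-1.07, 1.41], [-3.16, 2.05], [-2.99, -0.16], [-3.1, 3.1]. Speed limits (rad/s): [2.79, 2.79, 3.14, 3.14, 3.14, 3.14].

## Interface

Orientations are given as a unit quaternion [x, y, z, w].
In Python, from bench import monitor, get_image, camera_info, job_done gives the robot as it stands.
- The arm moves only by the tool send_rows, never from a script. Its argument "series" is a list of rows, each a list of 3 entries, a list of its own where there are three numbers: the shift along the tool's x, y, z in mm, then the turn, a rotation vector about the tool's x, y, z in rad, then the finger opening in mm, from 0 to 85.4. A call has 1 to 8 rows; each row shifts and turns the commanded pose from where the row before left it, along the tool's axes as they then stand; what a row does not reach is not made up. A row lasts 1/10 s, in which the tool goes at most 50 mm and 8.59 degrees, less where a joint would pass 70% of its speed; a pose out of reach is approached as far as the arm can. A call with a gripper value outside its range is refused whole. The fingers move at their own pace and stop on an object; the grip force is fixed at half the most. Time passes only in rows, so rows that do not move let the fingers close. It gives the time, the measured TCP pose, the force, the opening and the grip force at its end, in the units of the state.
- monitor.read_state(): the state, without advancing time (a new reading comes with each control period).
- get_image(name): name is "scene" or "side" or "wrist"; returns the picture (420x560x3 uint8, red, green, blue); there is no depth.
- camera_info(name): a dict with "intrinsics" (3x3 intrinsics, pixels), "dist_coeffs" ([k1, k2, p1, p2, k3] as OpenCV has them; the pictures are not rectified), "R" (3x3) and "t" (3): a world point X has camera coordinates R X + t. Camera axes: x right, y down, z forward; pixel columns grow to the right and rows downward; lengths in mm; the calibration is good to about 2 mm. A picture is of the moment at which its call begins: read the wrist's pose just before it. camera_info takes no time and is no camera call; for the wrist camera it gives the pose at the moment of the call.
- job_done(): hands the job in; it is judged then, once.
The state is a dict: "clock": time; "joints": joint angles; "joint_vel": joint speeds; "joint_efforts": joint torques, N m; "position": TCP position; "ee_rot": TCP orientation; "contact_force": force on the tool from outside, world axes, zero at the start; "wrist_torque": the same for the moment, N m; "gripper_width": finger opening in mm; "grasp_force": force on a finger pad.
Only numpy, scipy, OpenCV 4.12 (cv2) and the standard library are available. Lean on these libraries where they do the work, as an engineer would, in place of code of your own. Each camera call takes 0.05 s, during which the arm holds its last target. There are 200 camera calls.

## Working session

There is one attempt and no reset: what is moved stays moved. The work goes in short steps, Python scripts to look and compute and a tool call to move; the robot and the scene stay as the last step left them, time stands still between calls to the robot, and variables do not carry over. Pictures are saved under pics/ and viewed, at most 14 in all, crops included, and the job is handed in when it is done.

Besides the shell and the picture viewer there is one more tool, called after "Request:" as name(argument=value, ...) on one line, values as JSON. send_rows: Moves the arm, as the interface text tells. Its arguments: {"type":"object","properties":{"series":{"type":"array"}},"required":["series"]}

```bash
mkdir -p pics; ls; cat > h.py <<'E'
import numpy as np, cv2
from bench import monitor, get_image, camera_info, job_done
def snap(n,fn):
    ci=camera_info(n); im=get_image(n); cv2.imwrite('pics/'+fn,im[:,:,::-1]); np.savez('pics/'+fn[:-4],im=im,K=np.array(ci['intrinsics']),d=np.array(ci['dist_coeffs']),R=np.array(ci['R']),t=np.array(ci['t'])); return im
def load(fn): return np.load('pics/'+fn+'.npz')
def ray(c,uv):
    p=cv2.undistortPoints(np.array([[uv]],float),c['K'],c['d'])[0,0]
    R=c['R'];o=-R.T@c['t'].ravel();return o,R.T@np.array([p[0],p[1],1.])
def onz(c,uv,z):
    o,v=ray(c,uv);return o+v*(z-o[2])/v[2]
def tri(obs):
    A=np.zeros((3,3));b=np.zeros(3)
    for c,uv in obs:
        o,v=ray(c,uv);v/=np.linalg.norm(v);P=np.eye(3)-np.outer(v,v);A+=P;b+=P@o
    X=np.linalg.solve(A,b)
    res=[np.linalg.norm(np.cross(X-ray(c,uv)[0],ray(c,uv)[1]/np.linalg.norm(ray(c,uv)[1]))) for c,uv in obs]
    return X,res
def proj(c,X): return cv2.projectPoints(np.array(X,float).reshape(-1,3),cv2.Rodrigues(c['R'])[0],c['t'].astype(float),c['K'],c['d'])[0][:,0]
E
python3 - <<'E'
from h import *
for n in ['scene','side','wrist']:
    im=snap(n,n+'0.png'); c=load(n+'0'); print(n,c['K'].tolist(),(-c['R'].T@c['t'].ravel()).round(),c['R'].round(2).tolist())
    cv2.imwrite(f'pics/{n}0b.png',cv2.resize(im[:,:,::-1],(800,600),interpolation=cv2.INTER_CUBIC))
print(monitor.read_state())
E
```

```text
pics
scene [[399.51148075110785, 0.0, 276.1680341941394], [0.0, 399.51148075110785, 217.47734763510456], [0.0, 0.0, 1.0]] [1167. -485.  549.] [[0.58, 0.82, 0.01], [0.42, -0.29, -0.86], [-0.7, 0.5, -0.51]]
side [[438.2863754919613, 0.0, 279.20851803249025], [0.0, 438.2863754919613, 203.95292284901996], [0.0, 0.0, 1.0]] [-100.  840.  845.] [[-0.78, -0.62, 0.01], [-0.37, 0.45, -0.81], [0.5, -0.64, -0.59]]
wrist [[306.719467850351, 0.0, 277.36081568424026], [0.0, 306.719467850351, 212.1204832951299], [0.0, 0.0, 1.0]] [625. -78. 374.] [[-1.0, -0.0, 0.0], [0.0, 0.95, 0.3], [-0.0, 0.3, -0.95]]
{'clock': 0.15, 'joints': array([ 2.58580477e-01,  3.85416789e-01,  6.95369305e-03, -3.54886138e-04,
       -1.19400925e+00, -2.58581374e-01]), 'joint_vel': array([ 0.00081558, -0.00299447,  0.00317738,  0.00063965,  0.00043517,
        0.00139426]), 'joint_efforts': array([-6.03353892e-04, -3.92678475e+01,  1.88581592e+01,  4.18858320e+00,
       -3.39302780e-03,  5.70479813e-06]), 'position': array([6.24565424e+02, 5.09350827e-03, 2.30455655e+02]), 'ee_rot': array([-7.07059942e-01,  7.07153102e-01,  5.63915220e-04, -6.41455431e-04]), 'contact_force': array([-0.1933023 , -0.11705746, -0.0620542 ]), 'wrist_torque': array([ 0.00332171, -0.02744595,  0.00725417]), 'grasp_force': 0.0, 'gripper_width': 85.68196625183049}
```

View pics/scene0b.png

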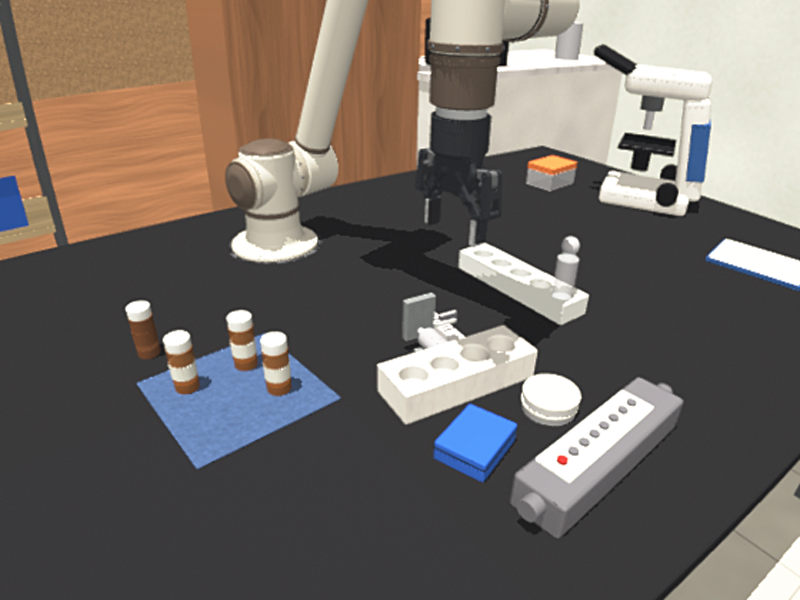

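View pics/side0b.png

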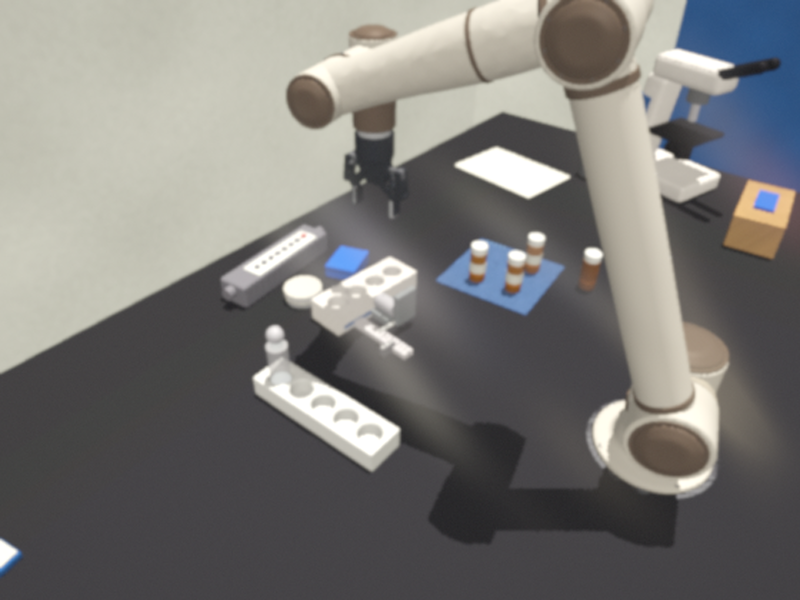

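View pics/wrist0b.png

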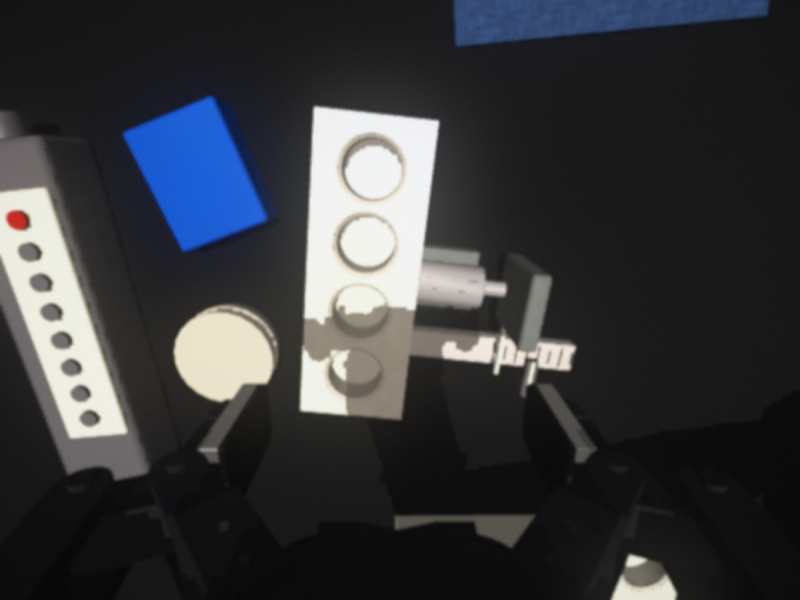

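The scene view (800 px scale) shows three labelled vials on the mat, caps at (179,338), (239,317) and (274,341), plus an unlabelled brown look-alike off the mat at (140,308). The wrist view shows the sockets at (373,168), (366,242), (361,306) and (356,371), and the paddle top near (543,290). The rack is on the +y side, with the reference vial at its +x end.

```bash
python3 - <<'E'
from h import *
w,s,d=load('wrist0'),load('scene0'),load('side0'); k=.7
P=lambda *a:np.array(a)*k
print('sockets wrist@50:')
ws=[(373,168),(366,242),(361,306),(356,371)]; ss=[(413,374),(443,365),(474,352),(501,344)]
for a,b in zip(ws,ss):
    X,r=tri([(w,P(*a)),(s,P(*b))]);print(onz(w,P(*a),50).round(1),X.round(1),np.round(r,1))
print('corners');
for a in [(314,107),(438,121),(402,419),(300,411)]:print(onz(w,P(*a),50).round(1))
print('vial caps')
for a,b in zip([(179,338),(239,317),(274,341)],[(537,239),(516,257),(480,246)]):
    X,r=tri([(s,P(*a)),(d,P(*b))]);print(X.round(1),np.round(r,1),onz(s,P(*a),95).round(1))
print('rack side holes');
for a,b in zip([(370,431),(345,415),(323,401),(301,386)],[(483,253),(502,262),(520,272),(541,283)]):
    X,r=tri([(d,P(*a)),(s,P(*b))]);print(X.round(1),np.round(r,1),onz(d,P(*a),40).round(1))
E
```

```text
sockets wrist@50:
[640.9 -75.7  50. ] [641.1 -75.6  46.4] [0. 0.]
[646.9 -23.2  50. ] [646.9 -22.9  44.4] [0.8 0.8]
[651.8  26.8  50. ] [653.1  28.8  50.4] [2.4 2.4]
[657.2  82.5  50. ] [657.8  84.6  47. ] [0.6 0.6]
corners
[ 680.3 -115.3   50. ]
[ 595.9 -106.5   50. ]
[619.5 127.4  50. ]
[705.3 119.6  50. ]
vial caps
[ 423.9 -343.2   89.1] [0. 0.] [ 433.4 -345.    95. ]
[ 421.9 -246.1   89.8] [2.2 2.2] [ 427.2 -249.6   95. ]
[ 509.6 -230.3   89.7] [0.6 0.6] [ 518. -233.   95.]
rack side holes
[375.5 309.6  37.4] [0.3 0.3] [374.2 311.5  40. ]
[431.7 310.5  38.7] [0.2 0.2] [430.9 311.5  40. ]
[484.3 309.9  37.9] [0.6 0.6] [483.3 311.7  40. ]
[541.  308.9  38.4] [0.4 0.4] [540.  310.1  40. ]
```

Request:
send_rows(series=[[[50,0,0],[0,0,0],85],[[50,0,0],[0,0,0],85],[[50,0,0],[0,0,0],85],[[30,30,0],[0,0,0],85],[[0,0,0],[0,0,0],85],[[0,0,0],[0,0,0],85]])

```text
clock: 0.75
position: [594.4, -180.9, 231.2]
ee_rot: [-0.706, 0.708, 0.0, -0.0]
contact_force: [0.8, 0.4, 0.2]
gripper_width: 85.3
grasp_force: 0.0
```

```bash
python3 - <<'E'
from h import *
im=snap('wrist','wrist1.png'); cv2.imwrite('pics/wrist1b.png',cv2.resize(im[:,:,::-1],(800,600),interpolation=cv2.INTER_CUBIC))
E
```

```text
(no output)
```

View pics/wrist1b.png

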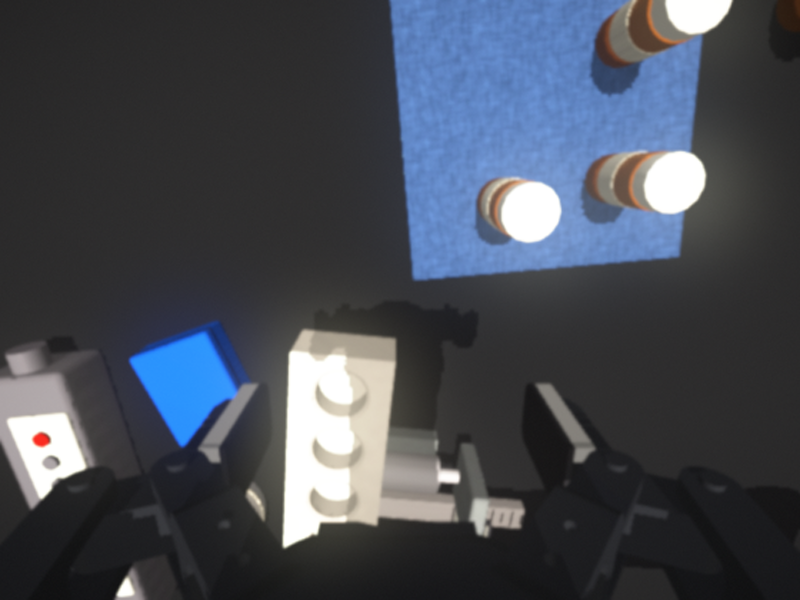

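Wrist1 (800 px scale) shows cap tops at (529,212), (673,183) and about (692,6), and sockets at (342,390) and (338,445).

```bash
cat >> h.py <<'E'
def caps(c):
    """white cap blobs in the scene image, mat region: pixel centroids and world xy at mid-cap height"""
    im=c['im'];hsv=cv2.cvtColor(im,cv2.COLOR_RGB2HSV);m=((hsv[...,2]>150)&(hsv[...,1]<50)).astype(np.uint8)
    m[:195]=0;m[280:]=0;m[:,:80]=0;m[:,235:]=0
    n,l,st,ce=cv2.connectedComponentsWithStats(m)
    return [(ce[i].round(1).tolist(),st[i,4],onz(c,ce[i],86)[:2].round(1).tolist()) for i in range(1,n) if st[i,4]>60]
E
python3 - <<'E'
from h import *
w0,w,s,d=load('wrist0'),load('wrist1'),load('scene0'),load('side0'); k=.7
P=lambda *a:np.array(a)*k
for a,b,e in zip([(692,6),(673,183),(529,212)],[(179,338),(239,317),(274,341)],[(537,239),(516,257),(480,246)]):
    X,r=tri([(w,P(*a)),(s,P(*b)),(d,P(*e))]);print('vial',X.round(1),np.round(r,1),'w',onz(w,P(*a),95).round(1),'s',onz(s,P(*b),92).round(1))
# refine socket mouths: tri of two wrist views
for a,b in [((373,168),(342,390)),((366,242),(338,445)),((361,306),(333,496))]:
    X,r=tri([(w0,P(*a)),(w,P(*b))]);print('sock',X.round(1),np.round(r,1))
print('corners w1',[onz(w,P(*a),50).round(1) for a in [(302,332),(397,340),(378,523),(284,545)]])
print(caps(s))
im=w0['im']; cv2.imwrite('pics/c1.png',cv2.resize(im[150:300,190:420,::-1],None,fx=3.4,fy=3.4,interpolation=cv2.INTER_CUBIC))
E
```

```text
vial [ 425.4 -344.1   88.7] [1.8 1.4 1.1] w [ 431.2 -342.4   95. ] s [ 428.5 -344.1   92. ]
vial [ 421.6 -246.7   89.9] [1.2 1.7 2.8] w [ 423.9 -247.9   95. ] s [ 422.3 -248.    92. ]
vial [ 509.6 -230.1   89.7] [0.3 0.5 0.7] w [ 511.2 -230.4   95. ] s [ 513.7 -231.3   92. ]
sock [641.2 -75.6  41. ] [0.1 0.1]
sock [647.  -21.8  42.5] [0.4 0.4]
sock [652.   26.7  50.2] [0.2 0.2]
corners w1 [array([ 669.6, -132.2,   50. ]), array([ 594.2, -125.2,   50. ]), array([611.9,  57.5,  50. ]), array([701. ,  83.3,  50. ])]
[([96.3, 216.9], np.int32(205), [298.9, -374.1]), ([167.0, 223.9], np.int32(223), [420.2, -248.7]), ([123.3, 239.0], np.int32(259), [425.4, -348.5]), ([191.0, 239.9], np.int32(265), [508.2, -231.2]), ([169.7, 245.1], np.int32(146), [501.3, -275.4]), ([127.5, 260.9], np.int32(158), [506.1, -364.8]), ([193.3, 262.1], np.int32(159), [580.6, -259.9])]
```

View pics/c1.png

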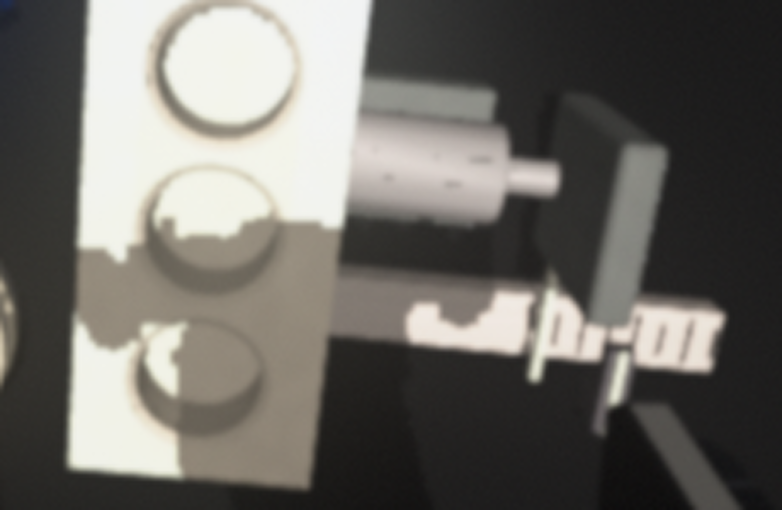

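Request:
send_rows(series=[[[20,40,0],[0,0,0],70],[[29.6,43.9,0],[0,0,0],70],[[0,0,0],[0,0,0],70],[[0,0,0],[0,0,0],70],[[0,0,0],[0,0,0],70]])

```text
clock: 1.3
position: [514.7, -227.1, 231.4]
ee_rot: [0.708, -0.707, 0.0, -0.0]
contact_force: [0.3, -0.7, -0.6]
gripper_width: 70.2
grasp_force: 0.0
```

```bash
python3 - <<'E'
from h import *
from scipy.optimize import least_squares
w0=load('wrist0'); k=.7
pts=[(0,-81),(0,-27),(0,27),(0,81),(42.5,-117.5),(-42.5,-117.5),(-42.5,117.5),(42.5,117.5)]
px=np.array([(373,167),(365.3,243),(360.5,310),(355,372.7),(314,107),(438,121),(402,419),(300,411)])*k
def M(p):
    c,s=np.cos(p[2]),np.sin(p[2]);return np.array([[p[0]+c*a-s*b,p[1]+s*a+c*b,p[3]] for a,b in pts])
f=lambda p:(proj(w0,M(p))-px).ravel()
r=least_squares(f,[650,4,-.1,50]);print(r.x.round(3),r.fun.reshape(-1,2).round(1).tolist());print(M(r.x).round(1)[:4].tolist())
r2=least_squares(lambda p:f([*p,50]),[650,4,-.1]);print(r2.x.round(3),M([*r2.x,50]).round(1)[:4].tolist())
im=snap('wrist','wrist2.png'); cv2.imwrite('pics/wrist2b.png',cv2.resize(im[:,:,::-1],(800,600),interpolation=cv2.INTER_CUBIC))
st=monitor.read_state();print(st['position'],st['ee_rot'])
E
```

```text
[ 6.49995e+02  5.15400e+00 -1.03000e-01  4.95840e+01] [[-0.7, 1.0], [0.3, 0.6], [-0.4, 1.5], [-0.2, 1.2], [0.2, -0.9], [0.3, -0.9], [-0.3, -0.9], [0.7, -1.6]]
[[641.6, -75.4, 49.6], [647.2, -21.7, 49.6], [652.8, 32.0, 49.6], [658.4, 85.7, 49.6]]
[ 6.49966e+02  5.08800e+00 -1.03000e-01] [[641.6, -75.5, 50.0], [647.2, -21.8, 50.0], [652.8, 31.9, 50.0], [658.3, 85.7, 50.0]]
[ 514.78444718 -226.9740835   231.238537  ] [ 7.07741364e-01 -7.06471598e-01  1.37989049e-04 -1.54446723e-04]
```

View pics/wrist2b.png

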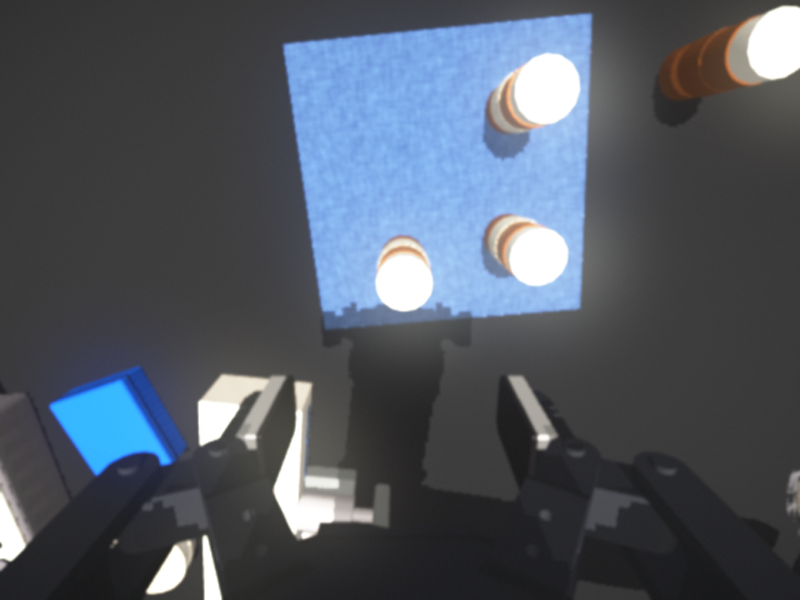

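Wrist2 (800 px scale) shows caps at (405,282), (538,256) and (547,89). The look-alike is at (775,42).

```bash
python3 - <<'E'
from h import *
w1,w,s,d=load('wrist1'),load('wrist2'),load('scene0'),load('side0'); k=.7
P=lambda *a:np.array(a)*k
for a,b,e,g in zip([(547,89),(538,256),(405,282)],[(692,6),(673,183),(529,212)],[(179,338),(239,317),(274,341)],[(537,239),(516,257),(480,246)]):
    X,r=tri([(w,P(*a)),(s,P(*e)),(d,P(*g)),(w1,P(*b))]);print('vial',X.round(1),np.round(r,1),'w@93',onz(w,P(*a),93).round(1))
print('fingers proj', proj(w,[[514.8,-227,231],[514.8,-227,250]])/k)
E
```

```text
vial [ 425.8 -345.3   88.6] [2.8 2.4 1.2 1.6] w@93 [ 427.3 -347.5   93. ]
vial [ 421.7 -247.    89.8] [0.7 1.6 2.9 1.1] w@93 [ 422.7 -248.4   93. ]
vial [ 509.5 -230.    89.7] [0.2 0.5 0.7 0.2] w@93 [ 509.4 -230.7   93. ]
fingers proj [[397.11698519 388.28976183]
 [397.19246529 416.75838255]]
```

Request:
send_rows(series=[[[3.5,5.3,0],[0,0,0],70],[[0,0,35],[0,0,0],70],[[0,0,35],[0,0,0],70],[[0,0,35],[0,0,0],70],[[0,0,35],[0,0,0],70],[[0,0,30],[0,0,0],70],[[0,0,0],[0,0,0],70]])

```text
clock: 2.05
position: [505.2, -230.5, 57.0]
ee_rot: [-0.707, 0.707, 0.004, -0.003]
contact_force: [-0.8, -0.2, -0.6]
gripper_width: 70.5
grasp_force: 0.0
```

Request:
send_rows(series=[[[0,-4.3,14],[0,0,0],70],[[0,0,0],[0,0,0],70]])

```text
clock: 2.25
position: [513.3, -231.3, 47.0]
ee_rot: [0.707, -0.707, 0.0, -0.0]
contact_force: [-0.5, 0.2, 0.6]
gripper_width: 70.1
grasp_force: 0.0
```

Request:
send_rows(series=[[[0,0,0],[0,0,0],70],[[0,0,0],[0,0,0],70],[[0,0,0],[0,0,0],70]])

```text
clock: 2.55
position: [513.1, -231.5, 48.4]
ee_rot: [0.707, -0.707, 0.001, -0.001]
contact_force: [0.5, -0.6, -0.1]
gripper_width: 70.2
grasp_force: 0.0
```

```bash
python3 - <<'E'
from h import *
for i in range(3): print(monitor.read_state()['position'],monitor.read_state()['joints'])
E
```

```text
[ 513.06590553 -231.54555036   48.36535807] [-1.36040952e-01  4.78024411e-01 -3.69233744e-01  1.18749705e-04
 -7.21534291e-01  1.36022141e-01]
[ 513.06590553 -231.54555036   48.36535807] [-1.36040952e-01  4.78024411e-01 -3.69233744e-01  1.18749705e-04
 -7.21534291e-01  1.36022141e-01]
[ 513.06590553 -231.54555036   48.36535807] [-1.36040952e-01  4.78024411e-01 -3.69233744e-01  1.18749705e-04
 -7.21534291e-01  1.36022141e-01]
```

Request:
send_rows(series=[[[-1,3.6,4],[0,0,0],70],[[0,0,0],[0,0,0],30],[[0,0,0],[0,0,0],30],[[0,0,0],[0,0,0],30],[[0,0,0],[0,0,0],30],[[0,0,0],[0,0,0],30],[[0,0,0],[0,0,0],30]])

```text
clock: 3.25
position: [509.1, -230.5, 43.5]
ee_rot: [0.707, -0.707, 0.0, -0.0]
contact_force: [0.4, -0.1, 2.8]
gripper_width: 36.5
grasp_force: 59.9
```

Request:
send_rows(series=[[[0,0,-30],[0,0,0],30],[[0,0,-40],[0,0,0],30],[[0,0,-40],[0,0,0],30],[[0,0,-40],[0,0,0],30],[[-30,-16,0],[0,0,0],30],[[-40,-22,0],[0,0,0],30],[[-40,-22,0],[0,0,0],30],[[-40,-22,0],[0,0,0],30]])

```text
clock: 4.05
position: [590.8, -78.9, 192.6]
ee_rot: [-0.707, 0.707, 0.001, -0.0]
contact_force: [0.5, -1.1, -0.9]
gripper_width: 36.5
grasp_force: 60.7
```

Request:
send_rows(series=[[[-40,-22,0],[0,0,0],30],[[-40,-22,0],[0,0,0],30],[[-30,-16,0],[0,0,0],30],[[0,0,0],[0,0,0],30],[[0,0,0],[0,0,0],30],[[0,0,0],[0,0,0],30]])

```text
clock: 4.65
position: [650.1, 28.8, 192.6]
ee_rot: [-0.707, 0.707, 0.001, -0.001]
contact_force: [-0.6, -0.2, -1.7]
gripper_width: 36.5
grasp_force: 60.7
```

```bash
python3 - <<'E'
from h import *
im=snap('wrist','wrist3.png'); sc=snap('scene','scene3.png')
cv2.imwrite('pics/w3.png',np.hstack([cv2.resize(im[:,:,::-1],None,fx=1.2,fy=1.2)[:, :400],cv2.resize(sc[180:330,210:410,::-1],None,fx=2,fy=2,interpolation=cv2.INTER_CUBIC)[:504].copy() if 0 else cv2.copyMakeBorder(cv2.resize(sc[120:300,220:420,::-1],None,fx=2,fy=2),0,144,0,0,cv2.BORDER_CONSTANT)]))
print(monitor.read_state()['position'],monitor.read_state()['gripper_width'])
E
```

```text
[650.3409139   28.40366616 193.22806619] 36.46438432555715
```

View pics/w3.png

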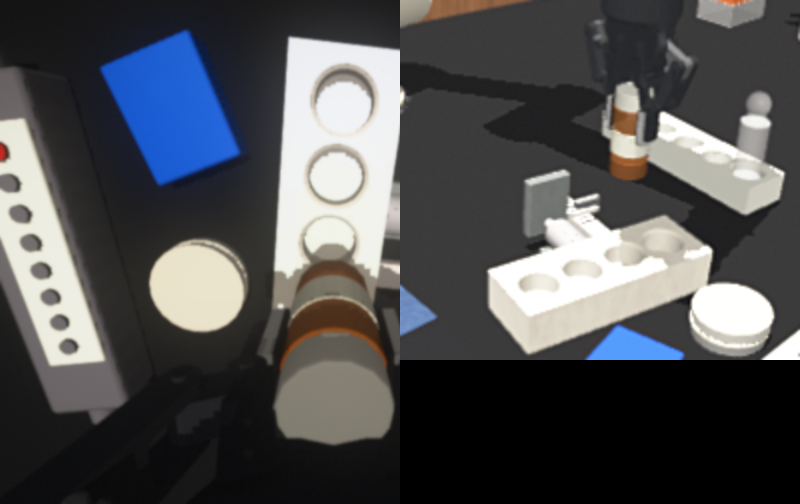

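Wrist3/scene3 composite: the vial is held upright. In the wrist half (1.2x scale), sockets are at (344,100) and (336,174), with the third at about (330,241). In the scene crop, sockets are at (539,284), (583,268), (625,253) and (663,244).

```bash
python3 - <<'E'
from h import *
w,s=load('wrist3'),load('scene3')
for a in [(344,100),(336,174),(330,241)]: print(onz(w,np.array(a)/1.2,50).round(1))
for a in [(539,284),(583,268),(625,253),(663,244)]: print('s',onz(s,np.array([220+a[0]/2,120+a[1]/2]),50).round(1))
# block top corners scene: near-left, near-right..
print([onz(w,np.array(a)/1.2,50).round(1) for a in [(289,38),(275,302)]])
# bottom of vial ellipse in scene, held: tri predicted
print(proj(s,[[650.3,28.4,193.2-40.5]]))
E
```

```text
[642.1 -75.5  50. ]
[647.7 -23.2  50. ]
[652.5  29.7  50. ]
s [891.5 272.8  50. ]
s [906.  343.5  50. ]
s [921.5 416.   50. ]
s [941.5 476.4  50. ]
[array([ 680.3, -115. ,   50. ]), array([699.3,  83.4,  50. ])]
[[333.68263556 205.23761576]]
```

Request:
send_rows(series=[[[-2.1,-2.3,0],[0,0,0],30],[[0,0,30],[0,0,0],30],[[0,0,35],[0,0,0],30],[[0,0,25],[0,0,0],30],[[0,0,0],[0,0,0],30],[[0,0,0],[0,0,0],30],[[0,0,0],[0,0,0],30]])

```text
clock: 5.45
position: [654.8, 31.7, 105.6]
ee_rot: [0.707, -0.707, 0.001, -0.002]
contact_force: [-0.2, -0.5, -1.7]
gripper_width: 36.5
grasp_force: 60.7
```

```bash
python3 - <<'E'
from h import *
s=load('scene3')
for a in [(139,284),(183,268),(225,253),(263,244)]: print('s',onz(s,np.array([220+a[0]/2,120+a[1]/2]),50).round(1))
print(monitor.read_state()['position'])
E
```

```text
s [645.9 -78.2  50. ]
s [649.8 -22.8  50. ]
s [654.3  33.   50. ]
s [665.4  80.   50. ]
[654.78213765  31.67903603 105.64490373]
```

Request:
send_rows(series=[[[1,1.8,0],[0,0,0],30],[[0,0,10],[0,0,0],30],[[0,0,8],[0,0,0],30],[[0,0,0],[0,0,0],30],[[0,0,0],[0,0,0],30]])

```text
clock: 5.95
position: [651.2, 30.6, 84.7]
ee_rot: [0.707, -0.707, -0.0, 0.001]
contact_force: [0.2, 0.1, -0.6]
gripper_width: 36.7
grasp_force: 60.7
```

Request:
send_rows(series=[[[0,0,10],[0,0,0],30],[[0,0,8],[0,0,0],30],[[0,0,2.5],[0,0,0],30],[[0,0,0],[0,0,0],30],[[0,0,0],[0,0,0],30]])

```text
clock: 6.45
position: [651.6, 30.7, 64.8]
ee_rot: [0.707, -0.707, 0.0, 0.0]
contact_force: [0.6, -0.1, -1.2]
gripper_width: 36.8
grasp_force: 60.7
```

Request:
send_rows(series=[[[0,0,2],[0,0,0],30],[[0,0,0],[0,0,0],30],[[0,0,0],[0,0,0],60],[[0,0,0],[0,0,0],60],[[0,0,0],[0,0,0],60],[[0,0,0],[0,0,0],60]])

```text
clock: 7.05
position: [651.7, 30.7, 63.2]
ee_rot: [0.707, -0.707, 0.0, -0.0]
contact_force: [-0.3, 0.1, -0.0]
gripper_width: 59.9
grasp_force: 0.0
```

Request:
send_rows(series=[[[0,0,-30],[0,0,0],60],[[0,0,-40],[0,0,0],60],[[0,0,-40],[0,0,0],60],[[20,18,0],[0,0,0],70],[[37,30,0],[0,0,0],70],[[37,30,0],[0,0,0],70],[[37,30,0],[0,0,0],70],[[37,30,0],[0,0,0],70]])

```text
clock: 7.85
position: [512.1, -138.5, 173.2]
ee_rot: [0.707, -0.707, 0.0, -0.0]
contact_force: [0.4, -0.2, 0.4]
gripper_width: 70.0
grasp_force: 0.0
```

Request:
send_rows(series=[[[37,30,0],[0,0,0],70],[[37,30,0],[0,0,0],70],[[25,23,0],[0,0,0],70],[[11.5,8.5,0],[0,0,0],70],[[0,0,0],[0,0,0],70],[[0,0,0],[0,0,0],70]])

```text
clock: 8.45
position: [422.6, -247.8, 173.1]
ee_rot: [-0.707, 0.707, -0.0, 0.0]
contact_force: [0.7, 0.0, -0.5]
gripper_width: 70.3
grasp_force: 0.0
```

```bash
python3 - <<'E'
from h import *
im=snap('wrist','wrist4.png'); sc=snap('scene','scene4.png');print(caps(load('scene4')))
a=cv2.resize(im[:,:,::-1],None,fx=.9,fy=.9);b=cv2.resize(sc[190:330,230:410,::-1],None,fx=1.6,fy=1.6);c=np.zeros((378,b.shape[1],3),np.uint8);c[:b.shape[0]]=b
cv2.imwrite('pics/w4.png',np.hstack([a,c]));print(np.hstack([a,c]).shape)
print(monitor.read_state()['position'])
E
```

```text
[([95.7, 217.0], np.int32(181), [298.3, -375.3]), ([166.4, 224.3], np.int32(189), [420.9, -250.4]), ([123.0, 238.8], np.int32(235), [424.4, -349.0]), ([168.4, 245.4], np.int32(118), [500.9, -278.1]), ([126.0, 261.2], np.int32(128), [505.4, -367.5])]
(378, 792, 3)
[ 422.90693282 -247.22488914  172.85052911]
```

View pics/w4.png

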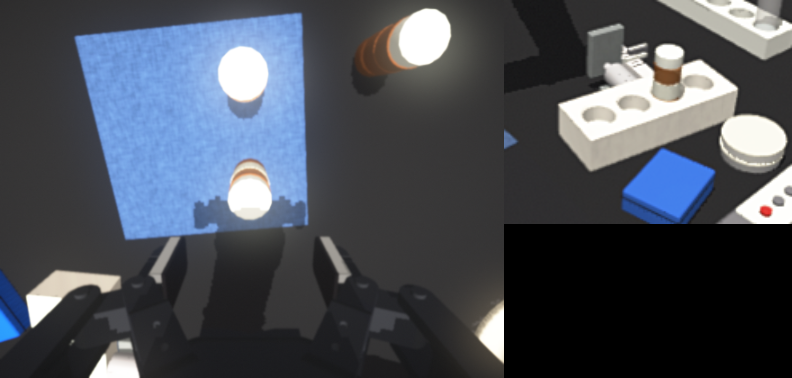

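Wrist4: B's cap is at (249,198), centred between the fingers, and A's is at (243,74). The scene crop shows the first vial fully down in the third socket. Nothing else has moved.

Request:
send_rows(series=[[[0.5,0.5,20],[0,0,0],70],[[0,0,40],[0,0,0],70],[[0,0,40],[0,0,0],70],[[0,0,25],[0,0,0],70],[[0,0,4],[0,0,0],70],[[0,0,0],[0,0,0],70],[[0,0,0],[0,0,0],70]])

```text
clock: 9.25
position: [423.0, -248.3, 45.1]
ee_rot: [0.708, -0.707, 0.001, -0.001]
contact_force: [1.0, 0.7, 0.8]
gripper_width: 69.8
grasp_force: 0.0
```

Request:
send_rows(series=[[[0,0,0],[0,0,0],70],[[0,0,0],[0,0,0],30],[[0,0,0],[0,0,0],30],[[0,0,0],[0,0,0],30],[[0,0,0],[0,0,0],30],[[0,0,0],[0,0,0],30]])

```text
clock: 9.85
position: [422.1, -248.6, 44.7]
ee_rot: [0.707, -0.707, 0.001, -0.0]
contact_force: [0.1, 1.7, 6.0]
gripper_width: 36.6
grasp_force: 59.6
```

Request:
send_rows(series=[[[0,0,-30],[0,0,0],30],[[0,0,-40],[0,0,0],30],[[0,0,-40],[0,0,0],30],[[0,0,-30],[0,0,0],30],[[-20,-20,0],[0,0,0],30],[[-30,-30,0],[0,0,0],30],[[-30,-30,0],[0,0,0],30],[[-30,-30,0],[0,0,0],30]])

```text
clock: 10.65
position: [531.6, -137.1, 183.3]
ee_rot: [-0.707, 0.707, 0.001, -0.0]
contact_force: [-0.0, -0.8, -2.5]
gripper_width: 37.0
grasp_force: 60.6
```

Request:
send_rows(series=[[[-30,-30,0],[0,0,0],30],[[-30,-30,0],[0,0,0],30],[[-30,-30,0],[0,0,0],30],[[-25,-25,0],[0,0,0],30],[[0,0,0],[0,0,0],30],[[0,0,0],[0,0,0],30],[[0,0,0],[0,0,0],30]])

```text
clock: 11.35
position: [645.3, -23.9, 183.1]
ee_rot: [-0.707, 0.707, 0.001, -0.001]
contact_force: [-0.5, -0.2, -1.8]
gripper_width: 36.5
grasp_force: 61.0
```

Request:
send_rows(series=[[[-0.7,-1.2,15],[0,0,0],30],[[0,0,35],[0,0,0],30],[[0,0,25],[0,0,0],30],[[0,0,5],[0,0,0],30],[[0,0,0],[0,0,0],30],[[0,0,0],[0,0,0],30],[[0,0,0],[0,0,0],30]])

```text
clock: 12.05
position: [648.7, -22.7, 105.9]
ee_rot: [-0.707, 0.707, -0.001, 0.001]
contact_force: [0.2, 0.5, -1.0]
gripper_width: 36.6
grasp_force: 61.0
```

Request:
send_rows(series=[[[0.5,1.8,5],[0,0,0],30],[[0,0,8],[0,0,0],30],[[0,0,8],[0,0,0],30],[[0,0,0],[0,0,0],30],[[0,0,0],[0,0,0],30]])

```text
clock: 12.55
position: [645.7, -23.2, 82.2]
ee_rot: [0.707, -0.707, -0.0, 0.0]
contact_force: [-0.0, 0.3, -1.1]
gripper_width: 36.5
grasp_force: 61.0
```

Request:
send_rows(series=[[[0,-0.7,8],[0,0,0],30],[[0,0,8],[0,0,0],30],[[0,0,2.3],[0,0,0],30],[[0,0,0],[0,0,0],30],[[0,0,0],[0,0,0],30]])

```text
clock: 13.05
position: [646.6, -23.1, 64.3]
ee_rot: [-0.707, 0.707, -0.0, 0.0]
contact_force: [-0.7, 0.8, -2.2]
gripper_width: 36.6
grasp_force: 61.1
```

Request:
send_rows(series=[[[0,0,0.5],[0,0,0],60],[[0,0,0],[0,0,0],60],[[0,0,0],[0,0,0],60],[[0,0,-20],[0,0,0],60],[[0,0,-40],[0,0,0],60],[[0,0,-40],[0,0,0],60],[[0,0,-10],[0,0,0],60]])

```text
clock: 13.75
position: [649.4, -23.1, 180.2]
ee_rot: [0.707, -0.707, 0.004, -0.004]
contact_force: [0.3, -0.2, 0.4]
gripper_width: 60.1
grasp_force: 0.0
```

Request:
send_rows(series=[[[23,15,0],[0,0,0],70],[[40,27,0],[0,0,0],70],[[40,27,0],[0,0,0],70],[[40,27,0],[0,0,0],70],[[40,27,0],[0,0,0],70],[[40,27,0],[0,0,0],70],[[40,27,0],[0,0,0],70],[[40,28,0],[0,0,0],70]])

```text
clock: 14.55
position: [440.3, -327.5, 174.2]
ee_rot: [0.707, -0.707, 0.0, -0.0]
contact_force: [0.8, -0.4, -0.5]
gripper_width: 70.0
grasp_force: 0.0
```

Request:
send_rows(series=[[[19,15,0],[0,0,0],70],[[0,0,0],[0,0,0],70],[[0,0,0],[0,0,0],70]])

```text
clock: 14.85
position: [426.3, -345.4, 174.0]
ee_rot: [-0.707, 0.708, -0.0, 0.0]
contact_force: [0.1, -0.5, -0.3]
gripper_width: 70.5
grasp_force: 0.0
```

```bash
python3 - <<'E'
from h import *
im=snap('wrist','wrist5.png'); sc=snap('scene','scene5.png');print(caps(load('scene5')))
w=load('wrist5')
m=(im.min(2)>225).astype(np.uint8);n,l,st,ce=cv2.connectedComponentsWithStats(m)
print([(ce[i].round(),st[i,4],onz(w,ce[i],93).round(1)) for i in range(1,n) if st[i,4]>300])
a=sc[190:330,230:410,::-1];cv2.imwrite('pics/s5.png',cv2.resize(a,None,fx=2,fy=2))
print(monitor.read_state()['position'])
E
```

```text
[([95.6, 217.0], np.int32(178), [298.1, -375.5]), ([122.3, 239.3], np.int32(212), [425.4, -350.7]), ([125.6, 261.4], np.int32(118), [505.7, -368.4])]
[(array([451., 186.]), np.int32(1880), array([ 297.1, -373. ,   93. ])), (array([275., 217.]), np.int32(1729), array([ 428.2, -348.3,   93. ])), (array([118., 412.]), np.int32(414), array([ 581.9, -149.3,   93. ]))]
[ 427.09521774 -344.53954668  174.0007584 ]
```

View pics/s5.png

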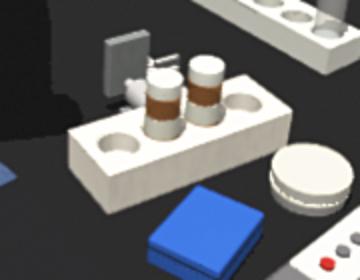

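Both vials are fully down in sockets 1 and 2.

Request:
send_rows(series=[[[1.7,-0.3,20],[0,0,0],70],[[0,0,40],[0,0,0],70],[[0,0,40],[0,0,0],70],[[0,0,25],[0,0,0],70],[[0,0,4],[0,0,0],70],[[0,0,0],[0,0,0],70],[[0,0,0],[0,0,0],70]])

```text
clock: 15.65
position: [428.5, -347.0, 46.6]
ee_rot: [0.708, -0.707, 0.002, -0.0]
contact_force: [-0.0, -0.5, 0.9]
gripper_width: 70.0
grasp_force: 0.0
```

Request:
send_rows(series=[[[0,0,0],[0,0,0],70],[[0,0,0],[0,0,0],30],[[0,0,0],[0,0,0],30],[[0,0,0],[0,0,0],30],[[0,0,0],[0,0,0],30],[[0,0,0],[0,0,0],30]])

```text
clock: 16.25
position: [427.5, -347.2, 46.0]
ee_rot: [0.707, -0.707, 0.001, -0.0]
contact_force: [0.2, 1.5, 4.8]
gripper_width: 36.5
grasp_force: 59.8
```

```bash
python3 - <<'E'
from h import *
im=snap('wrist','wrist6.png');cv2.imwrite('pics/w6.png',im[:,:,::-1])
E
```

```text
(no output)
```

View pics/w6.png

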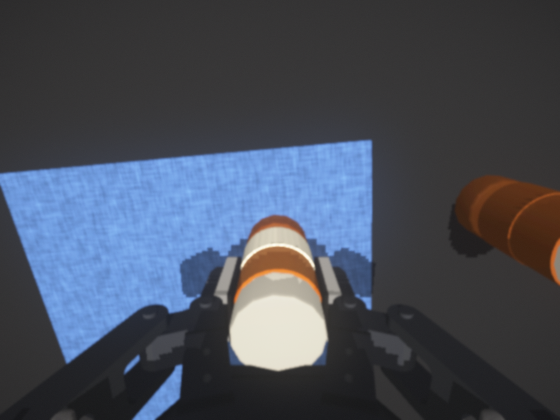

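Wrist6: vial A is held centred, cap top at about (278,325).

Request:
send_rows(series=[[[0,0,-30],[0,0,0],30],[[0,0,-40],[0,0,0],30],[[0,0,-40],[0,0,0],30],[[0,0,-30],[0,0,0],30],[[-25,-20,0],[0,0,0],30],[[-35,-28,0],[0,0,0],30],[[-35,-28,0],[0,0,0],30],[[-35,-28,0],[0,0,0],30]])

```text
clock: 17.1
position: [531.0, -215.4, 184.5]
ee_rot: [-0.707, 0.707, 0.001, -0.0]
contact_force: [0.9, -1.0, -0.9]
gripper_width: 36.4
grasp_force: 60.4
```

Request:
send_rows(series=[[[-35,-28,0],[0,0,0],30],[[-35,-28,0],[0,0,0],30],[[-35,-27,0],[0,0,0],30],[[-35,-27,0],[0,0,0],30],[[0,0,0],[0,0,0],30],[[0,0,0],[0,0,0],30],[[0,0,0],[0,0,0],30]])

```text
clock: 17.8
position: [639.9, -77.4, 184.3]
ee_rot: [-0.707, 0.707, 0.001, -0.001]
contact_force: [-0.5, -0.2, -1.0]
gripper_width: 36.5
grasp_force: 60.5
```

```bash
python3 - <<'E'
from h import *
w=load('wrist6');print(onz(w,(278,325),95),monitor.read_state()['position'])
sc=snap('scene','scene6.png');print(sc.shape)
E
```

```text
[ 427.55505916 -352.32751557   95.        ] [639.85519319 -77.39142727 184.30914897]
(420, 560, 3)
```

Request:
send_rows(series=[[[-2.4,-1.2,15],[0,0,0],30],[[0,0,35],[0,0,0],30],[[0,0,25],[0,0,0],30],[[0,0,5],[0,0,0],30],[[0,0,0],[0,0,0],30],[[0,0,0],[0,0,0],30],[[0,0,0],[0,0,0],30]])

```text
clock: 18.55
position: [643.1, -74.7, 107.0]
ee_rot: [-0.707, 0.707, -0.001, 0.001]
contact_force: [0.1, -0.1, -1.4]
gripper_width: 36.6
grasp_force: 60.5
```

```bash
python3 - <<'E'
from h import *
sc=snap('scene','scene7.png');im=snap('wrist','wrist7.png')
a=cv2.resize(sc[190:330,230:390,::-1],None,fx=3,fy=3,interpolation=cv2.INTER_CUBIC);b=im[:,150:430,::-1]
cv2.imwrite('pics/s7.png',np.hstack([a,b]))
E
```

```text
(no output)
```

View pics/s7.png

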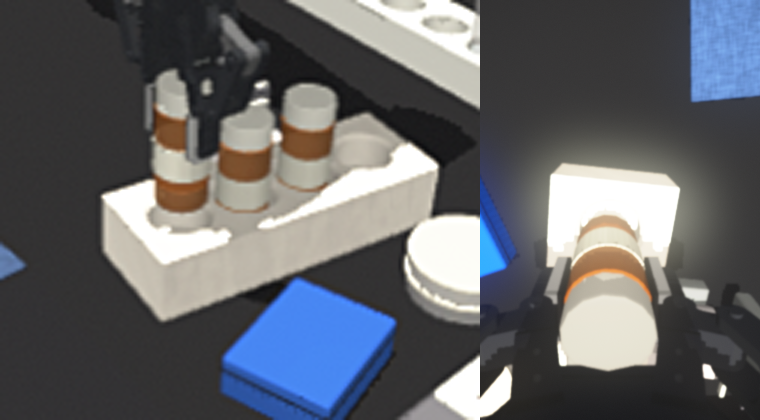

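The vial is lined up over socket 0.

Request:
send_rows(series=[[[0,1.6,5],[0,0,0],30],[[0,0,8],[0,0,0],30],[[0,0,8],[0,0,0],30],[[0,0,0],[0,0,0],30],[[0,0,0],[0,0,0],30]])

```text
clock: 19.15
position: [640.2, -74.5, 83.3]
ee_rot: [0.707, -0.707, -0.0, 0.001]
contact_force: [-0.1, -0.1, -1.1]
gripper_width: 36.7
grasp_force: 60.5
```

Request:
send_rows(series=[[[0,-0.7,8],[0,0,0],30],[[0,0,8],[0,0,0],30],[[0,0,2.3],[0,0,0],30],[[0,0,0],[0,0,0],30],[[0,0,0],[0,0,0],30]])

```text
clock: 19.65
position: [641.1, -74.4, 65.6]
ee_rot: [-0.707, 0.707, -0.0, 0.0]
contact_force: [0.5, 0.0, -1.8]
gripper_width: 36.7
grasp_force: 60.5
```

Request:
send_rows(series=[[[0,0,0.5],[0,0,0],60],[[0,0,0],[0,0,0],60],[[0,0,0],[0,0,0],60],[[0,0,-20],[0,0,0],60],[[0,0,-40],[0,0,0],60],[[0,0,-40],[0,0,0],60],[[0,0,-25],[0,0,0],60]])

```text
clock: 20.35
position: [642.4, -74.6, 194.1]
ee_rot: [0.707, -0.707, 0.002, -0.002]
contact_force: [0.4, -0.5, -0.5]
gripper_width: 60.1
grasp_force: 0.0
```

Request:
send_rows(series=[[[-25,12,0],[0,0,0],60],[[-40,20,0],[0,0,0],60],[[-40,20,0],[0,0,0],60],[[-40,20,0],[0,0,0],60],[[-40,24,0],[0,0,0],60],[[0,0,0],[0,0,0],60],[[0,0,0],[0,0,0],60]])

```text
clock: 21.05
position: [544.9, 111.6, 190.8]
ee_rot: [0.708, -0.706, 0.0, -0.0]
contact_force: [-0.5, -0.9, 0.5]
gripper_width: 59.9
grasp_force: 0.0
```

```bash
python3 - <<'E'
from h import *
im=snap('wrist','wrist8.png');snap('scene','scene8.png');print(monitor.read_state()['position'])
cv2.imwrite('pics/w8.png',cv2.resize(im[120:330,160:440,::-1],None,fx=2.85,fy=2.85,interpolation=cv2.INTER_CUBIC))
E
```

```text
[545.52072275 110.14182712 190.39904812]
```

View pics/w8.png

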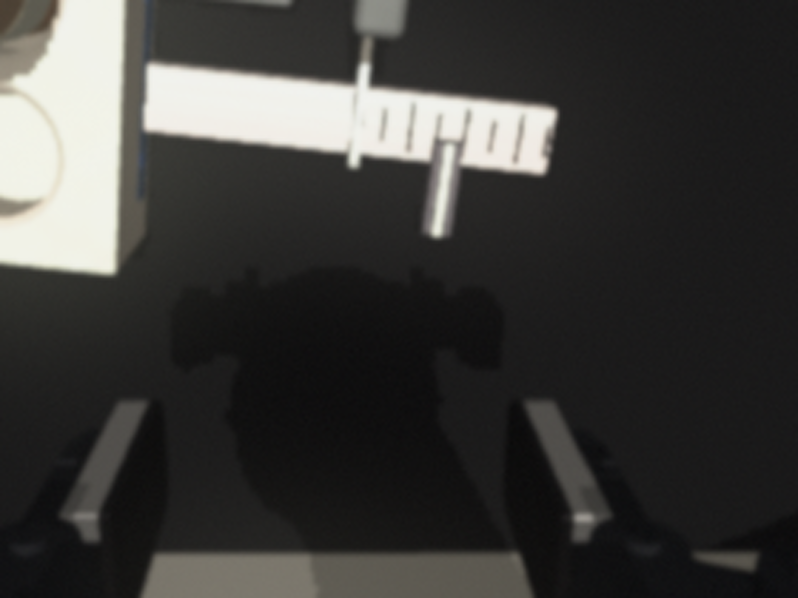

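The wrist8 crop shows the pointer bar from (366,60) to (353,165), the flag's white line from (448,150) to (436,237), and the paddle's near end at about (382,30).

```bash
python3 - <<'E'
from h import *
w0,w=load('wrist0'),load('wrist8')
c,s=np.cos(-.103),np.sin(-.103)
def S(X): d=X[:2]-np.array([650,4.]);return np.array([c*d[0]+s*d[1],-s*d[0]+c*d[1]]).round(1)
q=lambda a:(160+a[0]/2.85,120+a[1]/2.85)
q0=lambda a:(190+a[0]/3.4,150+a[1]/3.4)
for n,a,z in [('ptr',(366,60),30),('ptr',(353,165),30),('flag',(448,150),23),('flag',(436,237),23),('pad end L',(357,36),95),('pad end R',(404,38),95)]:
    X=onz(w,q(a),z);print(n,X.round(1),S(X))
for a in [(627,147),(667,150),(632,325),(592,322),(630,236)]:
    X=onz(w0,q0(a),95);print('pad w0',X.round(1),S(X))
for a in [(546,275),(534,383)]: X=onz(w0,q0(a),30);print('ptr w0',X.round(1),S(X))
for a in [(620,350),(618,400)]: X=onz(w0,q0(a),23);print('flag w0',X.round(1),S(X))
print('tri ptr tip',tri([(w,q((353,165))),(w0,q0((534,383)))]))
E
```

```text
ptr [534.8  57.5  30. ] [-120.1   41.4]
ptr [538.9  93.7  30. ] [-119.7   77.8]
flag [504.7  89.5  23. ] [-153.3   70.1]
flag [507.8 122.   23. ] [-153.6  102.8]
pad end L [539.6  46.1  95. ] [-114.2   30.5]
pad end R [527.1  46.5  95. ] [-126.6   29.7]
pad w0 [533.7  -8.4  95. ] [-114.4  -24.3]
pad w0 [522.6  -7.6  95. ] [-125.5  -24.6]
pad w0 [527.1  44.8  95. ] [-126.4   28. ]
pad w0 [538.9  43.9  95. ] [-114.6   28.2]
pad w0 [530.4  17.5  95. ] [-120.4    1.1]
ptr w0 [536.5  54.4  30. ] [-118.    38.4]
ptr w0 [537.9  96.6  30. ] [-121.1   80.6]
flag w0 [505.3  86.7  23. ] [-152.5   67.4]
flag w0 [504.1 107.2  23. ] [-155.8   87.7]
tri ptr tip (array([539.41208677,  92.49126187,  37.46409393]), [np.float64(0.4411919489738809), np.float64(0.4411919489739439)])
```

Request:
send_rows(series=[[[30,5,0],[0,0,0],60],[[40,5,0],[0,0,0],60],[[22,5,0],[0,0,0],60],[[0,0,0],[0,0,0.103],60],[[0,0,20],[0,0,0],60],[[0,0,30],[0,0,0],60],[[0,0,0],[0,0,0],60],[[0,0,0],[0,0,0],60]])

```text
clock: 21.95
position: [530.6, 17.4, 140.2]
ee_rot: [-0.669, 0.743, -0.0, -0.001]
contact_force: [1.4, 0.1, -0.3]
gripper_width: 60.0
grasp_force: 0.0
```

Request:
send_rows(series=[[[0,0,0],[0,0,0],60]])

```text
clock: 22.05
position: [531.4, 18.2, 141.6]
ee_rot: [-0.67, 0.743, -0.001, 0.001]
contact_force: [0.7, -0.1, 0.3]
gripper_width: 60.3
grasp_force: 0.0
```

```bash
python3 - <<'E'
from h import *
from scipy.spatial.transform import Rotation as R
st=monitor.read_state();r=R.from_quat(st['ee_rot']).as_matrix();print(st['position'],r[:,1].round(3),r[:,2].round(4));d=np.array([530.5,18,63])-st['position'];print('tool move',(r.T@d).round(1))
E
```

```text
[531.37625308  18.24845883 141.58924298] [-0.995  0.103 -0.002] [ 2.5e-03  2.0e-04 -1.0e+00]
tool move [ 0.4  1.  78.6]
```

Request:
send_rows(series=[[[0,1,25],[0,0,0],50],[[0,0,30],[0,0,0],50],[[0,0,20],[0,0,0],50],[[0,0,3],[0,0,0],50],[[0,0,0],[0,0,0],50],[[0,0,0],[0,0,0],50],[[0,0,0],[0,0,0],50]])

```text
clock: 22.75
position: [530.2, 19.0, 63.8]
ee_rot: [-0.67, 0.742, -0.001, 0.001]
contact_force: [0.1, -1.1, 0.6]
gripper_width: 50.3
grasp_force: 0.0
```

Request:
send_rows(series=[[[0,0,0],[0,0,0],8],[[0,0,0],[0,0,0],8],[[0,0,0],[0,0,0],8],[[0,0,0],[0,0,0],8],[[0,0,0],[0,0,0],8],[[0,0,0],[0,0,0],8],[[0,0,0],[0,0,0],8]])

```text
clock: 23.45
position: [530.3, 18.7, 62.9]
ee_rot: [-0.67, 0.742, -0.001, 0.001]
contact_force: [3.6, -3.3, 4.6]
gripper_width: 13.0
grasp_force: 59.8
```

```bash
python3 - <<'E'
from h import *
sc=snap('scene','scene9.png');im=snap('wrist','wrist9.png')
print(monitor.read_state())
E
```

```text
{'clock': 23.55, 'joints': array([ 0.34168246,  0.41374899, -0.43770841,  0.00078564, -0.71718014,
       -0.4449643 ]), 'joint_vel': array([-0.00040532, -0.00171198, -0.00217064, -0.00031085, -0.00125556,
       -0.00031168]), 'joint_efforts': array([  1.54631741, -32.28691578,  10.46391428,   1.6360249 ,
        -0.58991309,   0.19080515]), 'position': array([530.12966019,  18.76298075,  62.92174251]), 'ee_rot': array([-6.69883941e-01,  7.42464998e-01, -6.51333436e-04,  8.98713187e-04]), 'contact_force': array([ 3.74278281, -1.88911812,  5.52442585]), 'wrist_torque': array([-0.70195025, -0.88431859, -0.18348005]), 'grasp_force': 59.856884479522705, 'gripper_width': 12.973073045511454}
```

Request:
send_rows(series=[[[0,6,0],[0,0,0],8],[[0,8,0],[0,0,0],8],[[0,8,0],[0,0,0],8],[[0,8,0],[0,0,0],8],[[0,3.6,0],[0,0,0],8],[[0,0,0],[0,0,0],8],[[0,0,0],[0,0,0],8]])

```text
clock: 24.25
position: [497.3, 22.3, 62.9]
ee_rot: [-0.67, 0.742, -0.001, 0.001]
contact_force: [7.0, -4.4, 3.7]
gripper_width: 13.2
grasp_force: 59.5
```

```bash
python3 - <<'E'
from h import *
sc=snap('scene','scene10.png');im=snap('wrist','wrist10.png');sd=snap('side','side10.png')
st=monitor.read_state();print(st['position'],st['contact_force'],st['gripper_width'])
d=st['position'][:2]-np.array([530.13,18.76]);print('pull',d@[-.995,.103])
a=cv2.resize(sc[170:290,260:390,::-1],None,fx=3,fy=3,interpolation=cv2.INTER_CUBIC);b=cv2.resize(sd[170:290,190:320,::-1],None,fx=3,fy=3,interpolation=cv2.INTER_CUBIC)
cv2.imwrite('pics/s10.png',np.hstack([a,b]))
E
```

```text
[497.48887883  22.27697859  62.93113188] [ 6.50966782 -3.02160068  4.13965177] 13.241753678264137
pull 32.840164359861056
```

View pics/s10.png

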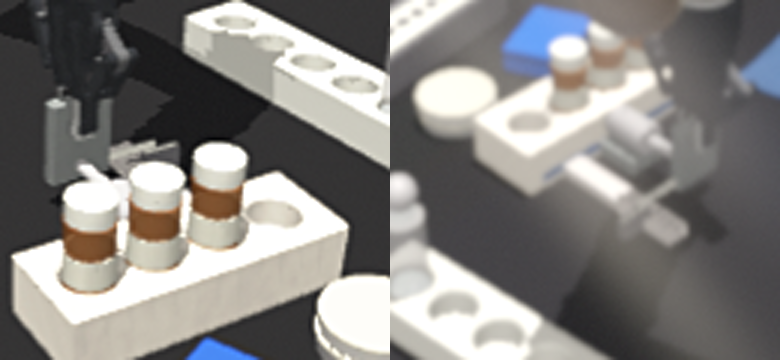

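The side crop shows the pointer bar meeting the flag at about (640,205), and all three vials are seated. Next I trim the position and hold.

Request:
send_rows(series=[[[0,0.6,0],[0,0,0],8],[[0,0,0],[0,0,0],8],[[0,0,0],[0,0,0],8],[[0,0,0],[0,0,0],8],[[0,0,0],[0,0,0],8],[[0,0,0],[0,0,0],8],[[0,0,0],[0,0,0],8],[[0,0,0],[0,0,0],8]])

```text
clock: 25.2
position: [497.0, 22.3, 62.9]
ee_rot: [-0.67, 0.742, -0.001, 0.002]
contact_force: [6.3, -3.9, 2.9]
gripper_width: 13.4
grasp_force: 59.4
```

Request:
send_rows(series=[[[0,0,0],[0,0,0],8],[[0,0,0],[0,0,0],8],[[0,0,0],[0,0,0],8],[[0,0,0],[0,0,0],8],[[0,0,0],[0,0,0],8],[[0,0,0],[0,0,0],8],[[0,0,0],[0,0,0],8],[[0,0,0],[0,0,0],8]])

```text
clock: 26.0
position: [497.1, 22.3, 63.0]
ee_rot: [-0.67, 0.742, -0.001, 0.002]
contact_force: [6.7, -3.8, 3.4]
gripper_width: 13.0
grasp_force: 59.4
```

```bash
python3 - <<'E'
from h import *
sc=snap('scene','scene11.png');im=snap('wrist','wrist11.png')
st=monitor.read_state();print(st['position'],st['contact_force'],st['gripper_width'])
cv2.imwrite('pics/w11.png',cv2.resize(im[170:420,120:440,::-1],None,fx=2.4,fy=2.4,interpolation=cv2.INTER_CUBIC))
E
```

```text
[497.05825016  22.30986906  62.93127568] [ 5.66442216 -3.70012688  4.43959619] 13.16882656376751
```

View pics/w11.png

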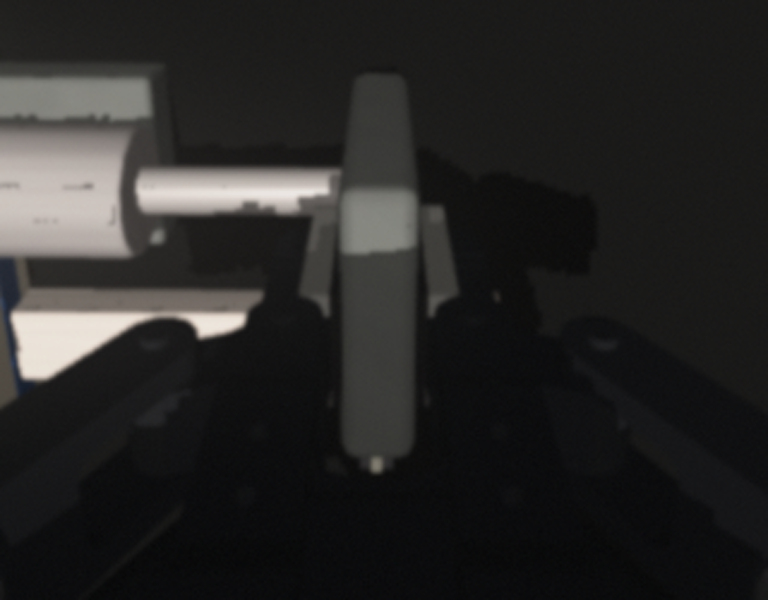

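Wrist11 shows the paddle gripped squarely and the rod out. I hold a little longer, then take it home.

Request:
send_rows(series=[[[0,0.3,0],[0,0,0],8],[[0,0,0],[0,0,0],8],[[0,0,0],[0,0,0],8],[[0,0,0],[0,0,0],8],[[0,0,0],[0,0,0],8],[[0,0,0],[0,0,0],8],[[0,0,0],[0,0,0],8],[[0,0,0],[0,0,0],8]])

```text
clock: 26.9
position: [496.8, 22.4, 62.9]
ee_rot: [-0.67, 0.742, -0.001, 0.002]
contact_force: [6.9, -4.6, 2.3]
gripper_width: 12.9
grasp_force: 59.4
```

Request:
send_rows(series=[[[0,0,0],[0,0,0],8],[[0,0,0],[0,0,0],8],[[0,-5,0],[0,0,0],8],[[0,-7,0],[0,0,0],8],[[0,-7,0],[0,0,0],8],[[0,-7,0],[0,0,0],8],[[0,-6,0],[0,0,0],8],[[0,0,0],[0,0,0],8]])

```text
clock: 27.7
position: [528.3, 19.0, 62.9]
ee_rot: [-0.67, 0.742, -0.001, 0.001]
contact_force: [4.1, -2.4, 5.0]
gripper_width: 13.3
grasp_force: 59.9
```

Request:
send_rows(series=[[[0,0,0],[0,0,0],45],[[0,0,0],[0,0,0],45],[[0,0,0],[0,0,0],45],[[0,0,0],[0,0,0],45],[[0,0,0],[0,0,0],45],[[0,0,0],[0,0,0],45],[[0,0,0],[0,0,0],45]])

```text
clock: 28.4
position: [526.5, 18.9, 62.2]
ee_rot: [-0.67, 0.743, 0.0, -0.0]
contact_force: [0.1, 0.4, 0.3]
gripper_width: 45.2
grasp_force: 0.0
```

Request:
send_rows(series=[[[0,0,-20],[0,0,0],45],[[0,0,-40],[0,0,0],45],[[0,0,-40],[0,0,0],45],[[0,0,-40],[0,0,0],60],[[0,0,0],[0,0,0],60],[[0,0,0],[0,0,0],60],[[0,0,0],[0,0,0],60]])

```text
clock: 29.1
position: [525.8, 18.8, 201.1]
ee_rot: [-0.67, 0.743, 0.001, -0.001]
contact_force: [-0.3, -0.7, -0.1]
gripper_width: 59.8
grasp_force: 0.0
```

```bash
python3 - <<'E'
from h import *
a=load('scene8')['im'].astype(int); sc=snap('scene','scene12.png'); sd=snap('side','side12.png')
st=monitor.read_state();print(st['clock'],st['position'])
# vials unmoved / paddle home: difference to before-pull scene8 in station region
d=np.abs(sc.astype(int)-a).max(2)
for n,(y0,y1,x0,x1) in dict(station=(225,300,262,380),paddle=(200,240,278,310),ptr=(210,240,300,330),mat=(190,330,80,240)).items():
    r=d[y0:y1,x0:x1];ys,xs=np.where(r>60);print(n,(r>60).sum(),(xs.mean()+x0,ys.mean()+y0) if len(xs) else '')
E
```

```text
29.2 [525.82727687  18.68590261 200.74608682]
station 9 (np.float64(315.55555555555554), np.float64(231.0))
paddle 42 (np.float64(303.76190476190476), np.float64(215.85714285714286))
ptr 61 (np.float64(311.40983606557376), np.float64(221.78688524590163))
mat 0
```

```bash
python3 - <<'E'
from h import *
g=lambda n:cv2.cvtColor(load(n)['im'],cv2.COLOR_RGB2GRAY)
def shift(a,b,box):
    y0,y1,x0,x1=box;t=g(a)[y0:y1,x0:x1];r=cv2.matchTemplate(g(b)[y0-15:y1+15,x0-15:x1+15],t,cv2.TM_CCOEFF_NORMED);_,m,_,p=cv2.minMaxLoc(r);return p[0]-15,p[1]-15,round(m,3)
for b in ['scene10','scene12']:
    print(b,'paddle',shift('scene0',b,(203,240,276,308)),shift('scene8',b,(203,240,276,308)))
s=load('scene0');print(proj(s,[[530.5,18,95],[497,21.5,95]]))
c=np.cos(.103);
# vials in sockets
for n in ['scene8','scene10','scene12']: print(n,[shift('scene8',n,bx) for bx in [(225,262,280,301),(220,255,303,323),(212,247,323,345)]])
E
```

```text
scene10 paddle (-13, 3, 0.695) (0, 0, 0.716)
scene12 paddle (-1, 0, 0.736) (0, 0, 0.971)
[[293.47274984 207.46404373]
 [286.13393808 201.37166786]]
scene8 [(0, 0, 1.0), (0, 0, 1.0), (0, 0, 1.0)]
scene10 [(0, 0, 0.903), (0, 0, 0.937), (0, 0, 0.987)]
scene12 [(0, 0, 1.0), (0, 0, 0.948), (0, 0, 0.995)]
```

The paddle is home and the vials are unmoved. Next I go over the rack to measure its holes.

Request:
send_rows(series=[[[-25,8,0],[0,0,0],60],[[-42,12,0],[0,0,0],60],[[-42,12,0],[0,0,0],60],[[-42,12,0],[0,0,0],60],[[-42,12,0],[0,0,0],60],[[-42,12,0],[0,0,0],60],[[-42,12,0],[0,0,0],60],[[-42,12,0],[0,0,0],60]])

```text
clock: 30.0
position: [467.0, 347.1, 200.9]
ee_rot: [-0.67, 0.742, -0.0, -0.001]
contact_force: [1.0, -0.0, 0.8]
gripper_width: 59.9
grasp_force: 0.0
```

Request:
send_rows(series=[[[-28,10,0],[0,0,0],60],[[0,0,0],[0,0,0],60],[[0,0,0],[0,0,0],60],[[0,0,0],[0,0,0],60],[[0,0,0],[0,0,0],60]])

```text
clock: 30.5
position: [461.1, 373.4, 202.0]
ee_rot: [-0.669, 0.743, -0.0, -0.0]
contact_force: [0.3, 0.3, -0.4]
gripper_width: 59.9
grasp_force: 0.0
```

```bash
python3 - <<'E'
from h import *
im=snap('wrist','wrist13.png');w=load('wrist13');print(monitor.read_state()['position'])
print('pred',proj(w,[[375.5,310,40],[431,310,40],[485,310,40],[541,310,40]]).round().tolist())
g=cv2.cvtColor(im,cv2.COLOR_RGB2GRAY)
m=(g>np.percentile(g,50)).astype(np.uint8)
for t in (90,120,150):
    m=(g>t).astype(np.uint8);n,l,st,ce=cv2.connectedComponentsWithStats(m);i=1+st[1:,4].argmax()
    cs,_=cv2.findContours((l==i).astype(np.uint8),cv2.RETR_EXTERNAL,cv2.CHAIN_APPROX_NONE);r=cv2.minAreaRect(max(cs,key=cv2.contourArea));bx=cv2.boxPoints(r)
    print(t,st[i],[onz(w,p,40)[:2].round(1).tolist() for p in bx],r[1])
b=cv2.HoughCircles(cv2.medianBlur(g,3),cv2.HOUGH_GRADIENT,1.2,30,param1=80,param2=18,minRadius=14,maxRadius=30)
for c in b[0][:14]:
    print(c.round(1),onz(w,c[:2],40).round(1))
E
```

```text
[461.18128078 373.49136717 202.21331176]
pred [[360.0, 122.0], [302.0, 128.0], [246.0, 134.0], [189.0, 140.0]]
90 [   48    77   351   112 25659] [[675.4, 272.9], [340.1, 273.3], [330.4, 347.5], [692.4, 350.2]] (80.50458526611328, 357.0251159667969)
120 [   79    78   319   110 22610] [[642.9, 273.5], [340.8, 273.8], [331.3, 347.2], [657.1, 349.6]] (79.62112426757812, 322.680908203125)
150 [   81    78   317   110 20261] [[641.1, 273.8], [340.9, 274.1], [331.4, 346.8], [654.9, 349.1]] (78.84811401367188, 320.582763671875)
[195.  139.8  23.4] [535.4 310.1  40. ]
[133.8 151.8  29.2] [597.4 315.2  40. ]
[361.8 119.4  24. ] [373.7 307.9  40. ]
[249.  133.8  24.6] [482.4 309.9  40. ]
[303.  126.6  23.2] [430.  308.7  40. ]
[ 93.  161.4  29.2] [640.1 320.2  40. ]
```

Request:
send_rows(series=[[[23,-17,0],[0,0,0],60],[[36,-25,0],[0,0,0],60],[[36,-25,0],[0,0,0],60],[[36,-25,0],[0,0,0],60],[[36,-25,0],[0,0,0],60],[[36,-25,0],[0,0,0],60],[[36,-25,0],[0,0,0],60],[[36,-25,0],[0,0,0],60]])

```text
clock: 31.35
position: [624.1, 78.7, 202.6]
ee_rot: [-0.669, 0.743, -0.0, 0.0]
contact_force: [0.4, 0.8, 1.1]
gripper_width: 59.9
grasp_force: 0.0
```

Request:
send_rows(series=[[[36,-25,0],[0,0,0],60],[[10.5,-8,0],[0,0,0],60],[[0,0,0],[0,0,0],60],[[0,0,0],[0,0,0],60]])

```text
clock: 31.75
position: [651.2, 31.4, 202.1]
ee_rot: [-0.669, 0.743, 0.0, -0.0]
contact_force: [0.7, 0.8, 0.5]
gripper_width: 59.8
grasp_force: 0.0
```

```bash
cat >> h.py <<'E'
from scipy.spatial.transform import Rotation as Rot
def go(x,y,z=None):
    st=monitor.read_state();r=Rot.from_quat(st['ee_rot']).as_matrix();p=st['position'];d=np.array([x,y,p[2] if z is None else z])-p
    print('pos',p.round(1),'tool move',(r.T@d).round(1),'yaw_y',np.arctan2(r[1,1],r[0,1]).round(3),'tilt',r[:2,2].round(4),'w',round(float(st['gripper_width']),1),'j6',st['joints'][5].round(2))
def capw(c,z,xy):
    im=c['im'];m=(im.min(2)>150).astype(np.uint8);n,l,st,ce=cv2.connectedComponentsWithStats(m)
    for i in range(1,n):
        if 400<st[i,4]<8000:
            X=onz(c,ce[i],z)
            if np.hypot(*(X[:2]-xy))<200: print('blob',ce[i].round(),st[i],X.round(1))
E
python3 - <<'E'
from h import *
go(651.7,30.7,64);im=snap('wrist','wrist14.png');w=load('wrist14');capw(w,114,(650,4))
for p in [(641.1,-76),(646.9,-22.9),(651.7,30.7)]: print('pred cap',proj(w,[[*p,114]]).round())
sc=snap('scene','scene14.png')
g=lambda n:cv2.cvtColor(load(n)['im'],cv2.COLOR_RGB2GRAY)
for (y0,y1,x0,x1) in [(225,262,280,301),(220,255,303,323),(212,247,323,345)]:
    t=g('scene8')[y0:y1,x0:x1];r=cv2.matchTemplate(g('scene14')[y0-15:y1+15,x0-15:x1+15],t,cv2.TM_CCOEFF_NORMED);print(cv2.minMaxLoc(r))
E
```

```text
pos [651.2  31.4 202.1] tool move [  0.7  -0.7 138.1] yaw_y 3.038 tilt [-0.0004  0.0002] w 59.8 j6 -0.4
blob [ 47. 223.] [   0  123  107  194 7415] [835.9  16.9 114. ]
blob [173. 242.] [ 137  206   75   73 3966] [738.5  43.6 114. ]
blob [413. 220.] [ 384  206   61   32 1031] [544.3  43.9 114. ]
pred cap [[276.  70.]]
pred cap [[276. 148.]]
pred cap [[277. 217.]]
(-0.39781680703163147, 0.9999245405197144, (18, 0), (15, 15))
(-0.5000144243240356, 0.9999305605888367, (15, 30), (15, 15))
(-0.3224602937698364, 0.9587571024894714, (30, 0), (15, 15))
```

Nothing has moved. Pick the vial from socket 2.

Request:
send_rows(series=[[[0.7,-0.7,25],[0,0,0],60],[[0,0,40],[0,0,0],60],[[0,0,40],[0,0,0],60],[[0,0,28],[0,0,0],60],[[0,0,4],[0,0,0],60],[[0,0,0],[0,0,0],60],[[0,0,0],[0,0,0],60]])

```text
clock: 32.55
position: [653.6, 31.8, 67.5]
ee_rot: [-0.67, 0.742, -0.001, 0.002]
contact_force: [-0.0, 0.5, 0.7]
gripper_width: 60.0
grasp_force: 0.0
```

Request:
send_rows(series=[[[0,0,0],[0,0,0],60],[[0,0,0],[0,0,0],30],[[0,0,0],[0,0,0],30],[[0,0,0],[0,0,0],30],[[0,0,0],[0,0,0],30],[[0,0,0],[0,0,0],30]])

```text
clock: 33.15
position: [652.9, 30.9, 66.8]
ee_rot: [-0.67, 0.742, -0.001, 0.001]
contact_force: [-1.6, 1.5, 6.1]
gripper_width: 36.2
grasp_force: 60.0
```

Request:
send_rows(series=[[[0,0,-25],[0,0,0],30],[[0,0,-40],[0,0,0],30],[[0,0,-40],[0,0,0],30],[[0,0,-25],[0,0,0],30],[[0,0,0],[0,0,0.1],30],[[0,0,0],[0,0,0.14],30],[[0,0,0],[0,0,0.14],30],[[0,0,0],[0,0,0.14],30]])

```text
clock: 33.95
position: [651.6, 30.8, 194.2]
ee_rot: [-0.454, 0.891, 0.001, -0.001]
contact_force: [-0.1, 1.0, -1.4]
gripper_width: 36.7
grasp_force: 61.8
```

Request:
send_rows(series=[[[0,0,0],[0,0,0.14],30],[[0,0,0],[0,0,0.14],30],[[0,0,0],[0,0,0.14],30],[[0,0,0],[0,0,0.14],30],[[0,0,0],[0,0,0.14],30],[[0,0,0],[0,0,0.14],30],[[0,0,0],[0,0,0.107],30],[[0,0,0],[0,0,0],30]])

```text
clock: 34.75
position: [651.7, 30.8, 194.2]
ee_rot: [-0.0, 1.0, 0.0, -0.001]
contact_force: [-0.2, 0.1, -1.5]
gripper_width: 36.4
grasp_force: 61.7
```

Request:
send_rows(series=[[[20,20,0],[0,0,0],30],[[30,30,0],[0,0,0],30],[[30,30,0],[0,0,0],30],[[30,30,0],[0,0,0],30],[[30,30,0],[0,0,0],30],[[30,30,0],[0,0,0],30],[[30,30,0],[0,0,0],30],[[30,30,0],[0,0,0],30]])

```text
clock: 35.55
position: [420.5, 261.5, 195.1]
ee_rot: [-0.002, 1.0, 0.0, -0.0]
contact_force: [-0.1, -0.2, -2.0]
gripper_width: 36.6
grasp_force: 61.7
```

```bash
python3 - <<'E'
from h import *
go(374.4,309.6)
E
```

```text
pos [420.5 261.5 195.1] tool move [46.  48.2  0. ] yaw_y 1.574 tilt [-0.0002  0.0002] w 36.6 j6 -2.45
```

Request:
send_rows(series=[[[23,24,0],[0,0,0],30],[[23,24.2,0],[0,0,0],30],[[0,0,0],[0,0,0],30],[[0,0,0],[0,0,0],30],[[0,0,30],[0,0,0],30],[[0,0,35],[0,0,0],30],[[0,0,20],[0,0,0],30],[[0,0,0],[0,0,0],30]])

```text
clock: 36.35
position: [375.2, 306.0, 107.3]
ee_rot: [0.0, 1.0, -0.003, -0.002]
contact_force: [0.2, -0.5, -1.6]
gripper_width: 36.7
grasp_force: 61.9
```

Request:
send_rows(series=[[[0,0,0],[0,0,0],30],[[0,0,0],[0,0,0],30]])

```text
clock: 36.55
position: [377.1, 309.5, 111.6]
ee_rot: [-0.0, 1.0, 0.001, 0.001]
contact_force: [-0.3, 0.5, -2.0]
gripper_width: 36.4
grasp_force: 61.9
```

```bash
python3 - <<'E'
from h import *
go(374.4,309.6)
# hole circles from this wrist view
im=snap('wrist','wrist15.png');w=load('wrist15');g=cv2.medianBlur(cv2.cvtColor(im,cv2.COLOR_RGB2GRAY),3)
print('pred',proj(w,[[320.4,309.6,40],[428.4,309.6,40],[374.4,309.6,40]]).round().tolist())
sd=snap('side','side15.png');c=load('side15');print('side pred bottom',proj(c,[[374.4,309.6,64],[374.4,309.6,40]]).round())
E
```

```text
pos [377.1 309.5 111.6] tool move [ 2.7  0.1 -0. ] yaw_y 1.572 tilt [0.002  0.0023] w 36.4 j6 -2.59
pred [[279.0, 146.0], [278.0, 284.0], [278.0, 220.0]]
side pred bottom [[259. 294.]
 [259. 301.]]
```

Request:
send_rows(series=[[[2.7,0,6],[0,0,0],30],[[0,0,8],[0,0,0],30],[[0,0,0],[0,0,0],30],[[0,0,0],[0,0,0],30],[[0,0,0],[0,0,0],30]])

```text
clock: 37.15
position: [373.4, 309.0, 96.2]
ee_rot: [-0.001, 1.0, 0.0, 0.0]
contact_force: [-0.1, 0.8, -0.5]
gripper_width: 36.3
grasp_force: 61.9
```

```bash
python3 - <<'E'
from h import *
go(374.4,309.6)
E
```

```text
pos [373.4 309.   96.2] tool move [-1.   0.6  0. ] yaw_y 1.572 tilt [0.0001 0.    ] w 36.3 j6 -2.6
```

Request:
send_rows(series=[[[-0.7,0.5,8],[0,0,0],30],[[0,0,8],[0,0,0],30],[[0,0,0],[0,0,0],30],[[0,0,0],[0,0,0],30]])

```text
clock: 37.55
position: [373.9, 309.1, 79.7]
ee_rot: [-0.0, 1.0, -0.001, -0.0]
contact_force: [1.0, -1.2, -2.2]
gripper_width: 36.3
grasp_force: 61.9
```

Request:
send_rows(series=[[[0,0,9],[0,0,0],30],[[0,0,8],[0,0,0],30],[[0,0,5],[0,0,0],30],[[0,0,0],[0,0,0],30],[[0,0,0],[0,0,0],30]])

```text
clock: 38.05
position: [374.0, 309.3, 58.0]
ee_rot: [-0.0, 1.0, -0.0, -0.0]
contact_force: [0.2, 0.3, -1.1]
gripper_width: 36.8
grasp_force: 62.0
```

Request:
send_rows(series=[[[0,0,0.5],[0,0,0],60],[[0,0,0],[0,0,0],60],[[0,0,0],[0,0,0],60],[[0,0,-20],[0,0,0],60],[[0,0,-40],[0,0,0],60],[[0,0,-40],[0,0,0],60],[[0,0,-30],[0,0,0],60],[[0,0,0],[0,0,0],60]])

```text
clock: 38.85
position: [375.9, 311.7, 192.8]
ee_rot: [-0.001, 1.0, 0.004, 0.003]
contact_force: [-0.1, 0.4, 0.2]
gripper_width: 59.9
grasp_force: 0.0
```

Request:
send_rows(series=[[[-20,-24,0],[0,0,0],60],[[-28,-34,0],[0,0,0],60],[[-28,-34,0],[0,0,0],60],[[-28,-34,0],[0,0,0],60],[[-28,-34,0],[0,0,0],60],[[-28,-34,0],[0,0,0],60],[[-28,-34,0],[0,0,0],60],[[-28,-34,0],[0,0,0],60]])

```text
clock: 39.65
position: [590.8, 45.9, 187.0]
ee_rot: [-0.0, 1.0, -0.0, -0.0]
contact_force: [1.8, 0.8, -0.1]
gripper_width: 60.3
grasp_force: 0.0
```

Request:
send_rows(series=[[[-28,-34,0],[0,0,0],60],[[-28,-34,0],[0,0,0],60],[[0,0,0],[0,0,-0.1],60],[[0,0,0],[0,0,-0.14],60],[[0,0,0],[0,0,-0.14],60],[[0,0,0],[0,0,-0.14],60],[[0,0,0],[0,0,-0.14],60],[[0,0,0],[0,0,-0.14],60]])

```text
clock: 40.45
position: [645.9, -20.5, 186.7]
ee_rot: [-0.392, 0.92, 0.0, -0.001]
contact_force: [-0.0, 0.9, -0.3]
gripper_width: 60.2
grasp_force: 0.0
```

Request:
send_rows(series=[[[0,0,0],[0,0,-0.14],60],[[0,0,0],[0,0,-0.14],60],[[0,0,0],[0,0,-0.14],60],[[0,0,0],[0,0,-0.14],60],[[0,0,0],[0,0,-0.11],60],[[0,0,0],[0,0,0],60],[[0,0,0],[0,0,0],60]])

```text
clock: 41.15
position: [646.0, -20.4, 187.1]
ee_rot: [-0.67, 0.742, 0.0, -0.0]
contact_force: [0.4, 0.4, 0.7]
gripper_width: 60.1
grasp_force: 0.0
```

```bash
cat >> h.py <<'E'
def match(a,b,boxes):
    g=lambda n:cv2.cvtColor(load(n)['im'],cv2.COLOR_RGB2GRAY)
    for (y0,y1,x0,x1) in boxes:
        t=g(a)[y0:y1,x0:x1];r=cv2.matchTemplate(g(b)[y0-15:y1+15,x0-15:x1+15],t,cv2.TM_CCOEFF_NORMED);_,m,_,p=cv2.minMaxLoc(r);print('match',p[0]-15,p[1]-15,round(m,3))
E
python3 - <<'E'
from h import *
go(646.7,-23.1,66)
sc=snap('scene','scene16.png');sd=snap('side','side16.png')
match('scene8','scene16',[(225,262,280,301),(220,255,303,323)])
# vial in rack: cap position, scene: centroid of bright blob near prediction vs fully-down prediction
s=load('scene16');P=proj(s,[[374.4,309.6,104],[374.4,309.6,86],[374.4,309.6,40]]);print('scene pred captop, capbottom, mouth',P.round(1).tolist())
u,v=P[0].astype(int)
print(cv2.cvtColor(sc,cv2.COLOR_RGB2GRAY)[v-14:v+40:2,u-14:u+15:2])
E
```

```text
pos [646.  -20.4 187.1] tool move [  2.6  -1.  121.1] yaw_y 3.039 tilt [-0.0009 -0.    ] w 60.1 j6 -0.32
match 0 0 1.0
match 0 0 0.942
scene pred captop, capbottom, mouth [[339.9, 156.6], [339.3, 162.2], [338.0, 176.2]]
[[ 48  49  46  47  44  61  59  58  60  60  59  59  59  59  59]
 [ 53  61  46  45  49  57  60  59  59  60  59  59  59  60  58]
 [ 62  70  51  46  54  58  60  60  58  59  60  60  61  59  59]
 [ 62  73 128 144  74  51  59  59  59  58  59  58  60  58  59]
 [ 56  62  95 159 152  89  57  58  59  59  60  59  60  59  59]
 [ 50  51  65 101 147 158 117  57  56  59  59  59  60  60  59]
 [ 44  44  76  88  96 127 145 146 120  79  69  59  60  59  60]
 [ 42  40  47  68  61  76 106 148 142  74  64  59  59  59  61]
 [ 40  44  39  45  50  62  63 109  98  52  46  59  60  60  60]
 [ 42  41  86  47  46  47  47  82  81  45  63  59  58  60  60]
 [ 37  40  74  45  46  44  64  82  76  41  74  59  61  59  59]
 [ 54  61  43  48  47  43  70  84  64  41  63  60  59  60  59]
 [ 56  48  48  48  47  44  53  51  43  45  62  58  59  59  60]
 [ 58  47  49  49  48  43  42  44  44  48  63  59  60  60  60]
 [ 63  47  48  49  46  44  45  44  43  63  65  58  59  60  59]
 [ 52  52  45  50  44  39  42  44  40 150 124  48  54  59  59]
 [217 255  46  47  46 141  42  39  42 162 255 255 139  47  54]
 [255 255  36  47  59 180  44  40  57 184 179 255 255 255 135]
 [ 98  86  44  47  39  42  45  38  76 177 239 255 255 255 255]
 [ 62  48  50  45  47  48  46  28 254 255 255 255 255 255 255]
 [ 53  48  57  44  44  40  40  92 255 254 215 218 215 232 230]
 [ 36  46  50  36  92 135 192 255 255 255 210 219 231 234 233]
 [ 40  41  42  61 236 227 225 217 239 255 255 255 252 247 242]
 [ 38  46  43  79 231 224 224 224 221 206 243 255 255 255 255]
 [ 40  45  41 104 230 224 224 224 224 224 221 206 250 255 255]
 [ 39  45  40 139 233 225 223 223 223 224 224 224 221 196 251]
 [ 46  46  45  54 132 233 228 224 223 224 223 224 224 224 219]]
```

Request:
send_rows(series=[[[2.6,-1,20],[0,0,0],60],[[0,0,35],[0,0,0],60],[[0,0,35],[0,0,0],60],[[0,0,26],[0,0,0],60],[[0,0,4],[0,0,0],60],[[0,0,0],[0,0,0],60],[[0,0,0],[0,0,0],60]])

```text
clock: 41.95
position: [648.4, -23.0, 69.5]
ee_rot: [-0.671, 0.742, -0.001, 0.001]
contact_force: [-0.3, -0.7, 0.5]
gripper_width: 59.8
grasp_force: 0.0
```

Request:
send_rows(series=[[[0,0,0],[0,0,0],60],[[0,0,0],[0,0,0],30],[[0,0,0],[0,0,0],30],[[0,0,0],[0,0,0],30],[[0,0,0],[0,0,0],30],[[0,0,0],[0,0,0],30]])

```text
clock: 42.55
position: [647.8, -23.0, 69.2]
ee_rot: [-0.671, 0.741, -0.001, 0.001]
contact_force: [-0.8, 0.8, 5.9]
gripper_width: 36.2
grasp_force: 60.9
```

Request:
send_rows(series=[[[0,0,-25],[0,0,0],30],[[0,0,-40],[0,0,0],30],[[0,0,-40],[0,0,0],30],[[0,0,-20],[0,0,0],30],[[0,0,0],[0,0,0.1],30],[[0,0,0],[0,0,0.14],30],[[0,0,0],[0,0,0.14],30],[[0,0,0],[0,0,0.14],30]])

```text
clock: 43.35
position: [646.3, -23.0, 191.6]
ee_rot: [-0.455, 0.891, 0.001, -0.001]
contact_force: [-0.4, -0.6, -1.1]
gripper_width: 36.3
grasp_force: 61.2
```

Request:
send_rows(series=[[[0,0,0],[0,0,0.14],30],[[0,0,0],[0,0,0.14],30],[[0,0,0],[0,0,0.14],30],[[0,0,0],[0,0,0.14],30],[[0,0,0],[0,0,0.14],30],[[0,0,0],[0,0,0.14],30],[[0,0,0],[0,0,0.107],30],[[0,0,0],[0,0,0],30]])

```text
clock: 44.15
position: [646.4, -23.1, 191.7]
ee_rot: [-0.002, 1.0, 0.0, -0.001]
contact_force: [-0.1, -0.5, -1.7]
gripper_width: 36.3
grasp_force: 61.1
```

Request:
send_rows(series=[[[14,21,0],[0,0,0],30],[[24,36,0],[0,0,0],30],[[24,36,0],[0,0,0],30],[[24,36,0],[0,0,0],30],[[24,36,0],[0,0,0],30],[[24,36,0],[0,0,0],30],[[24,36,0],[0,0,0],30],[[24,36,0],[0,0,0],30]])

```text
clock: 44.95
position: [462.5, 250.3, 192.5]
ee_rot: [-0.003, 1.0, -0.0, -0.0]
contact_force: [-0.4, 0.7, -1.2]
gripper_width: 36.2
grasp_force: 61.1
```

```bash
python3 - <<'E'
from h import *
go(428.3,309.4,110)
E
```

```text
pos [462.5 250.3 192.5] tool move [33.8 59.3 82.5] yaw_y 1.577 tilt [-0.0005 -0.0001] w 36.2 j6 -2.37
```

Request:
send_rows(series=[[[17,29,0],[0,0,0],30],[[17,30,0],[0,0,0],30],[[0,0,0],[0,0,0],30],[[0,0,30],[0,0,0],30],[[0,0,35],[0,0,0],30],[[0,0,15],[0,0,0],30],[[0,0,0],[0,0,0],30],[[0,0,0],[0,0,0],30]])

```text
clock: 45.75
position: [430.3, 308.0, 113.0]
ee_rot: [-0.002, 1.0, -0.0, 0.0]
contact_force: [0.4, 0.1, -1.2]
gripper_width: 36.6
grasp_force: 61.2
```

Request:
send_rows(series=[[[0,0,0],[0,0,0],30],[[0,0,0],[0,0,0],30]])

```text
clock: 45.95
position: [430.4, 308.6, 114.0]
ee_rot: [-0.002, 1.0, 0.001, 0.001]
contact_force: [0.0, -0.1, -2.1]
gripper_width: 36.3
grasp_force: 61.2
```

```bash
python3 - <<'E'
from h import *
go(428.3,309.4)
E
```

```text
pos [430.4 308.6 114. ] tool move [ 2.1  0.8 -0. ] yaw_y 1.575 tilt [0.0017 0.0021] w 36.3 j6 -2.5
```

Request:
send_rows(series=[[[1.4,0.7,6],[0,0,0],30],[[0,0,8],[0,0,0],30],[[0,0,0],[0,0,0],30],[[0,0,0],[0,0,0],30],[[0,0,0],[0,0,0],30]])

```text
clock: 46.45
position: [428.5, 308.9, 98.7]
ee_rot: [-0.002, 1.0, -0.0, 0.0]
contact_force: [0.5, 1.1, -2.1]
gripper_width: 36.3
grasp_force: 61.2
```

Request:
send_rows(series=[[[0.2,0.4,8],[0,0,0],30],[[0,0,8],[0,0,0],30],[[0,0,0],[0,0,0],30],[[0,0,0],[0,0,0],30]])

```text
clock: 46.85
position: [428.0, 308.9, 82.2]
ee_rot: [-0.002, 1.0, -0.001, -0.0]
contact_force: [-0.7, 0.2, -1.1]
gripper_width: 36.6
grasp_force: 61.2
```

Request:
send_rows(series=[[[0,0.2,9],[0,0,0],30],[[0,0,8],[0,0,0],30],[[0,0,5],[0,0,0],30],[[0,0,0],[0,0,0],30],[[0,0,0],[0,0,0],30]])

```text
clock: 47.35
position: [428.1, 309.3, 60.5]
ee_rot: [-0.002, 1.0, -0.0, -0.0]
contact_force: [0.1, 0.2, -3.0]
gripper_width: 36.3
grasp_force: 61.6
```

Request:
send_rows(series=[[[0,0,0.8],[0,0,0],60],[[0,0,0],[0,0,0],60],[[0,0,0],[0,0,0],60],[[0,0,-20],[0,0,0],60],[[0,0,-40],[0,0,0],60],[[0,0,-40],[0,0,0],60],[[0,0,-30],[0,0,0],60],[[0,0,0],[0,0,0],60]])

```text
clock: 48.15
position: [430.3, 311.5, 195.3]
ee_rot: [-0.002, 1.0, 0.004, 0.004]
contact_force: [0.4, 1.1, -0.7]
gripper_width: 59.7
grasp_force: 0.0
```

Request:
send_rows(series=[[[-12,-24,0],[0,0,0],60],[[-22,-40,0],[0,0,0],60],[[-22,-40,0],[0,0,0],60],[[-22,-40,0],[0,0,0],60],[[-22,-40,0],[0,0,0],60],[[-22,-40,0],[0,0,0],60],[[-22,-40,0],[0,0,0],60],[[-22,-40,0],[0,0,0],60]])

```text
clock: 48.95
position: [595.6, 4.2, 189.3]
ee_rot: [-0.002, 1.0, -0.0, -0.0]
contact_force: [0.2, 0.8, 0.5]
gripper_width: 60.0
grasp_force: 0.0
```

Request:
send_rows(series=[[[-22,-40,0],[0,0,0],60],[[-25,-40,0],[0,0,0],60],[[0,0,0],[0,0,-0.1],60],[[0,0,0],[0,0,-0.14],60],[[0,0,0],[0,0,-0.14],60],[[0,0,0],[0,0,-0.14],60],[[0,0,0],[0,0,-0.14],60],[[0,0,0],[0,0,-0.14],60]])

```text
clock: 49.75
position: [642.2, -73.8, 189.0]
ee_rot: [-0.394, 0.919, 0.0, -0.001]
contact_force: [-0.3, -0.1, 1.1]
gripper_width: 60.0
grasp_force: 0.0
```

Request:
send_rows(series=[[[0,0,0],[0,0,-0.14],60],[[0,0,0],[0,0,-0.14],60],[[0,0,0],[0,0,-0.14],60],[[0,0,0],[0,0,-0.14],60],[[0,0,0],[0,0,-0.11],60],[[0,0,0],[0,0,0],60],[[0,0,0],[0,0,0],60]])

```text
clock: 50.45
position: [642.4, -73.8, 189.4]
ee_rot: [-0.671, 0.741, 0.0, -0.0]
contact_force: [-0.7, -0.3, 0.1]
gripper_width: 59.9
grasp_force: 0.0
```

```bash
python3 - <<'E'
from h import *
go(641.3,-74.5,66)
sc=snap('scene','scene17.png');sd=snap('side','side17.png')
match('scene8','scene17',[(225,262,280,301)])
c=load('side17');hsv=cv2.cvtColor(sd,cv2.COLOR_RGB2HSV)
for x in (374.2,428.2):
    print(proj(c,[[x,309.5,104],[x,309.5,95],[x,309.5,75],[x,309.5,50],[x,309.5,40]]).round().tolist())
m=((hsv[...,0]<18)&(hsv[...,1]>90)).astype(np.uint8);n,l,st,ce=cv2.connectedComponentsWithStats(m)
print([(st[i].tolist(),ce[i].round(1).tolist()) for i in range(1,n) if st[i,4]>25])
E
```

```text
pos [642.4 -73.8 189.4] tool move [  0.8   0.9 123.4] yaw_y 3.042 tilt [-0.0008  0.    ] w 59.9 j6 -0.23
match 0 0 0.956
[[259.0, 282.0], [259.0, 285.0], [259.0, 291.0], [259.0, 298.0], [260.0, 301.0]]
[[242.0, 272.0], [242.0, 275.0], [242.0, 281.0], [243.0, 288.0], [243.0, 291.0]]
[([506, 126, 51, 55, 1339], [531.1, 157.1]), ([407, 187, 6, 14, 47], [409.3, 194.8]), ([235, 280, 15, 10, 80], [241.8, 285.2]), ([251, 292, 15, 9, 80], [258.4, 296.6])]
```

Both vials in the rack check out in the side view: their amber bands sit where fully seated vials should show. Pick the last one.

Request:
send_rows(series=[[[0.8,0.9,20],[0,0,0],60],[[0,0,35],[0,0,0],60],[[0,0,35],[0,0,0],60],[[0,0,29],[0,0,0],60],[[0,0,4],[0,0,0],60],[[0,0,0],[0,0,0],60],[[0,0,0],[0,0,0],60]])

```text
clock: 51.25
position: [643.0, -74.5, 68.8]
ee_rot: [-0.672, 0.741, -0.001, 0.001]
contact_force: [0.7, 0.2, 0.5]
gripper_width: 60.1
grasp_force: 0.0
```

Request:
send_rows(series=[[[0,0,0],[0,0,0],60],[[0,0,0],[0,0,0],30],[[0,0,0],[0,0,0],30],[[0,0,0],[0,0,0],30],[[0,0,0],[0,0,0],30],[[0,0,0],[0,0,0],30]])

```text
clock: 51.85
position: [642.4, -74.5, 68.5]
ee_rot: [-0.672, 0.74, -0.001, 0.001]
contact_force: [-1.1, 0.6, 5.6]
gripper_width: 36.2
grasp_force: 60.2
```

Request:
send_rows(series=[[[0,0,-25],[0,0,0],30],[[0,0,-40],[0,0,0],30],[[0,0,-40],[0,0,0],30],[[0,0,-20],[0,0,0],30],[[0,0,0],[0,0,0.1],30],[[0,0,0],[0,0,0.14],30],[[0,0,0],[0,0,0.14],30],[[0,0,0],[0,0,0.14],30]])

```text
clock: 52.65
position: [641.1, -74.4, 191.2]
ee_rot: [-0.456, 0.89, 0.0, -0.0]
contact_force: [-1.1, -0.3, -1.4]
gripper_width: 36.2
grasp_force: 61.0
```

Request:
send_rows(series=[[[0,0,0],[0,0,0.14],30],[[0,0,0],[0,0,0.14],30],[[0,0,0],[0,0,0.14],30],[[0,0,0],[0,0,0.14],30],[[0,0,0],[0,0,0.14],30],[[0,0,0],[0,0,0.14],30],[[0,0,0],[0,0,0.107],30],[[0,0,0],[0,0,0],30]])

```text
clock: 53.45
position: [641.2, -74.5, 191.2]
ee_rot: [-0.003, 1.0, 0.0, -0.001]
contact_force: [0.3, -0.7, -0.9]
gripper_width: 36.5
grasp_force: 60.9
```

Request:
send_rows(series=[[[20,21,0],[0,0,0],30],[[22,36,0],[0,0,0],30],[[22,40,0],[0,0,0],30],[[22,40,0],[0,0,0],30],[[20,40,0],[0,0,0],30],[[15,40,0],[0,0,0],30],[[15,40,0],[0,0,0],30],[[10,40,0],[0,0,0],30]])

```text
clock: 54.25
position: [492.2, 222.8, 192.0]
ee_rot: [-0.005, 1.0, 0.0, -0.0]
contact_force: [0.7, 1.0, -1.2]
gripper_width: 36.7
grasp_force: 61.0
```

```bash
python3 - <<'E'
from h import *
go(483.7,309.4)
for n in ('wrist3','now'):
    if n=='now': snap('wrist','now.png')
    im=load(n)['im'];print(n,cv2.cvtColor(im,cv2.COLOR_RGB2GRAY)[200:400:6,278].tolist())
E
```

```text
pos [492.2 222.8 192. ] tool move [ 7.6 86.7  0. ] yaw_y 1.58 tilt [-0.0004  0.0002] w 36.7 j6 -2.29
wrist3 [241, 145, 141, 70, 68, 114, 118, 114, 129, 58, 54, 53, 67, 110, 91, 93, 93, 129, 129, 128, 128, 128, 129, 127, 127, 127, 126, 125, 122, 19, 18, 17, 15, 14]
now [19, 28, 31, 32, 67, 82, 84, 68, 40, 42, 42, 85, 90, 92, 93, 116, 131, 130, 130, 129, 130, 129, 128, 128, 128, 127, 126, 125, 88, 18, 17, 16, 14, 14]
```

Request:
send_rows(series=[[[4,30,0],[0,0,0],30],[[4,36,0],[0,0,0],30],[[0.6,20,0],[0,0,0],30],[[0,0,0],[0,0,0],30],[[0,0,30],[0,0,0],30],[[0,0,35],[0,0,0],30],[[0,0,15],[0,0,0],30],[[0,0,0],[0,0,0],30]])

```text
clock: 55.1
position: [483.1, 305.0, 109.1]
ee_rot: [-0.003, 1.0, -0.002, -0.003]
contact_force: [-0.8, -0.4, -1.2]
gripper_width: 36.4
grasp_force: 61.1
```

Request:
send_rows(series=[[[0,0,0],[0,0,0],30],[[0,0,0],[0,0,0],30]])

```text
clock: 55.3
position: [485.4, 307.7, 113.4]
ee_rot: [-0.003, 1.0, 0.001, 0.001]
contact_force: [-0.3, -1.0, -1.3]
gripper_width: 36.2
grasp_force: 61.1
```

```bash
python3 - <<'E'
from h import *
go(482.5,309.4)
E
```

```text
pos [485.4 307.7 113.4] tool move [ 2.8  1.7 -0. ] yaw_y 1.578 tilt [0.0021 0.0018] w 36.2 j6 -2.41
```

Request:
send_rows(series=[[[2,1.5,6],[0,0,0],30],[[0,0,8],[0,0,0],30],[[0,0,0],[0,0,0],30],[[0,0,0],[0,0,0],30],[[0,0,0],[0,0,0],30]])

```text
clock: 55.8
position: [482.5, 309.0, 98.0]
ee_rot: [-0.004, 1.0, 0.0, 0.0]
contact_force: [0.5, 0.2, -1.5]
gripper_width: 36.8
grasp_force: 61.1
```

Request:
send_rows(series=[[[0,0.4,8],[0,0,0],30],[[0,0,8],[0,0,0],30],[[0,0,0],[0,0,0],30],[[0,0,0],[0,0,0],30]])

```text
clock: 56.2
position: [482.2, 309.1, 81.4]
ee_rot: [-0.003, 1.0, -0.0, -0.0]
contact_force: [-0.3, 0.0, -1.5]
gripper_width: 36.8
grasp_force: 61.2
```

Request:
send_rows(series=[[[0,0.2,9],[0,0,0],30],[[0,0,8],[0,0,0],30],[[0,0,5],[0,0,0],30],[[0,0,0],[0,0,0],30],[[0,0,0],[0,0,0],30]])

```text
clock: 56.7
position: [482.4, 309.4, 59.7]
ee_rot: [-0.003, 1.0, -0.0, -0.0]
contact_force: [-0.9, -0.6, -0.8]
gripper_width: 36.6
grasp_force: 61.3
```

Request:
send_rows(series=[[[0,0,1],[0,0,0],60],[[0,0,0],[0,0,0],60],[[0,0,0],[0,0,0],60],[[0,0,-20],[0,0,0],60],[[0,0,-40],[0,0,0],60],[[0,0,-40],[0,0,0],60],[[0,0,-40],[0,0,0],60],[[0,0,-10],[0,0,0],60]])

```text
clock: 57.5
position: [484.5, 311.1, 214.7]
ee_rot: [-0.004, 1.0, 0.003, 0.004]
contact_force: [0.0, -0.4, 0.5]
gripper_width: 60.1
grasp_force: 0.0
```

Request:
send_rows(series=[[[0,-20,0],[0,0,0],60],[[0,-40,0],[0,0,0],60],[[0,-40,0],[0,0,0],60],[[0,-40,0],[0,0,0],60],[[0,-40,0],[0,0,0],60],[[0,0,0],[0,0,0],60],[[0,0,0],[0,0,0],60]])

```text
clock: 58.2
position: [482.8, 127.7, 207.8]
ee_rot: [-0.002, 1.0, -0.0, -0.001]
contact_force: [-0.0, -0.3, 0.1]
gripper_width: 59.6
grasp_force: 0.0
```

```bash
python3 - <<'E'
from h import *
go(0,0)
sc=snap('scene','scene18.png');sd=snap('side','side18.png')
for nm,im in (('side18',sd),('scene18',sc)):
    c=load(nm);hsv=cv2.cvtColor(im,cv2.COLOR_RGB2HSV)
    m=((hsv[...,0]<18)&(hsv[...,1]>90)).astype(np.uint8);n,l,st,ce=cv2.connectedComponentsWithStats(m)
    print(nm,[(st[i].tolist(),ce[i].round(1).tolist()) for i in range(1,n) if 25<st[i,4]<600])
    for x in (374.4,428.4,482.4): # front surface toward camera, band z 74
        o=-c['R'].T@c['t'].ravel();d=o[:2]-np.array([x,309.5]);d/=np.linalg.norm(d);f=np.array([x,309.5])+15*d
        print('pred band',proj(c,[[*f,74]]).round(1))
match('scene0','scene18',[(203,240,276,308),(160,205,385,410)])
match('scene8','scene18',[(203,240,276,308)])
E
```

```text
pos [482.8 127.7 207.8] tool move [ 483.3 -125.6    1.1] yaw_y 1.575 tilt [-0.0021 -0.0009] w 59.6 j6 -2.15
side18 [([532, 131, 25, 50, 472], [543.1, 157.8]), ([407, 184, 13, 18, 165], [412.2, 192.4]), ([219, 271, 14, 9, 81], [225.8, 275.3]), ([234, 278, 17, 12, 92], [242.1, 284.9]), ([251, 293, 15, 8, 83], [258.1, 296.5])]
pred band [[259.4 296.2]]
pred band [[242.5 285.3]]
pred band [[226.5 275. ]]
scene18 [([0, 18, 13, 56, 364], [3.8, 53.5]), ([369, 108, 36, 15, 226], [386.1, 115.5]), ([0, 162, 40, 20, 453], [18.9, 171.6]), ([332, 162, 27, 17, 189], [344.4, 171.0]), ([359, 176, 14, 10, 98], [364.9, 181.1]), ([90, 220, 22, 31, 454], [101.4, 236.4]), ([390, 319, 7, 6, 37], [393.2, 321.5])]
pred band [[338.8 167.9]]
pred band [[351.4 174.2]]
pred band [[364.9 181. ]]
match 0 0 1.0
match 0 0 0.981
match 0 0 0.786
```

```bash
python3 -c "
from h import *
print(job_done())"
```

```text
the job is handed in; nothing more can be done
None
```

The job is handed in at about 58 s of 210 s. All three amber vials were degassed, with the paddle pulled about 33.5 mm to the flag, held over two seconds and let home. By the camera check they now stand fully down in rack holes 0–2; the look-alike, reference vial and other bench items were left alone, and the judge's verdict was not shown.

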